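# Refit the drying stand's drain insert and hang the bottle collar on its peg

### The job

Put the bottle drying stand back together: hook one short edge of the drain insert (the flat plate with an upright peg) under the stand's lip, push it in against the sprung bar there until you feel the bar's stop (the pocket tray may be set a little either way on its rails; do not force it), and bring the insert down so that it lies fully home, flat and square in the pocket. Then lower the bottle's screw collar (don't drop it) over the insert's upright peg until it rests on the insert. Leave the other things on the counter where they are.

Things in the scene. Friction and masses are not known exactly. Their poses are not given: they have to be found in the camera images.
- stand: White plastic drying stand, fixed: a base 182 x 122 mm with a stiff pocket tray that is set anywhere within 8 mm either way along x. That setting is not reported (feel for it) and stays put; do not force it (60 N). Origin: the base's underside, below the tray's middle at mid-setting; z up. The lip is at the tray's -x end. The insert goes in only tilted (0.1 to 0.2 rad), lip end low.
- pocket_mid (a point): Point of the stand at pocket-floor height (z = 8 mm): the seated insert's underside centre at mid-setting; the true one is up to 8 mm either way along x. From the true one: side walls' inner faces at y = -50 and +50 mm (tops 12 mm above the floor); low end wall's inner face at x = +65 (top 8 mm above the floor), against which the seated insert's one short edge stands.
- lip_mid (a point): Point of the stand at the middle of the lip's lower edge at mid-setting: 55 mm to -x of pocket_mid, 12 mm above the floor; shifts with the tray. Lip 6 mm thick, full width, overhangs the seated insert by 10 mm. Below it a steel bar is sprung to +x: its face lies 6 mm in from the lip's edge when free, pushed back at most 7 mm (4 N to start, 9 N at the stop); 4 mm back when the insert is seated.
- insert: Loose grey plastic drain insert, a flat plate 130 (x) x 96 (y) x 6 mm with dark drain grooves and a square upright peg 16 x 16 mm at its centre, from the plate's top (z = 6) up to z = 51 mm. 180 g or so. Origin: centre of the plate's underside, on the peg's axis; x along the plate's length, z up along the peg. Half a turn about z makes no difference.
- collar: Loose white plastic screw collar of the bottle: a plain ring, outer diameter 44 mm, bore 28 mm, 18 mm high, lying flat. Origin: on its axis, at its underside; z along its axis.
- kettle: Turquoise kettle, 160 mm across, 190 mm tall, bystander. Origin: centre of its underside.
- bottle: Empty clear plastic bottle with cap, 62 mm across, 180 mm tall, standing, bystander. Origin: centre of its underside.
- bowl: Stainless mixing bowl, 200 mm across, 75 mm high, bystander. Origin: centre of its underside.
- brush: Silicone bottle brush lying down, 250 mm long along its x, 40 mm thick, bystander. Origin: on the counter below the middle of its handle.
- jar_lid: Flat steel jar lid, 60 mm across, 13 mm high, no hole, bystander. Origin: centre of its underside.
- mug: White mug, 78 mm across, 88 mm tall, handle at its +y, bystander. Origin: centre of its underside.

How it is judged (in metres and radians):
On the way, in this order (a step that is already met when the one before it is completed fails the run):
1. the insert lies fully home, flat and square in the stand's pocket, its edge under the lip (x of insert in the frame of stand between -0.0115 and 0.0115 m and y of insert in the frame of stand between -0.004 and 0.004 m and z of insert in the frame of stand between 0.006 and 0.01 m and angle between insert's own z axis and vertical below 0.03 rad and angle between the x axis of insert and the x axis of stand, either way round below 0.06 rad), for 0.2 s.
2. the collar is round the peg, flat on the insert (x of collar in the frame of insert between -0.005 and 0.005 m and y of collar in the frame of insert between -0.005 and 0.005 m and z of collar in the frame of insert between 0.004 and 0.0085 m and angle between the z axis of collar and the z axis of insert, either way round below 0.06 rad), for 0.2 s.
At the end, for the whole second after the job is handed in: Insert home in the pocket (within 11.5 mm along the stand, covering all tray settings, 4 mm across, 2 mm of the pocket floor, 0.03 rad of level, 0.06 rad of square); collar round its peg (5 mm each way), flat on the plate (2.5 mm, 0.06 rad); both at rest (all of step 1 and all of step 2 and linear speed of each of insert, collar below 0.02 m/s); the robot touches nothing.
It fails at once if the insert, still tilted (over 0.05 rad), is forced against the stand with over 60 N (angle between insert's own z axis and vertical above 0.05 rad and contact force between insert and stand above 60 N).
It fails at once if the collar is dropped down the peg (faster than 0.6 m/s while round it) (horizontal distance between collar and insert below 0.01 m and z of collar in the frame of insert between 0 and 0.051 m and linear speed of collar above 0.6 m/s).
It fails at once if a bystander is moved by more than 30 mm (distance of any of kettle, bottle, bowl, brush, jar_lid, mug from where it was at the start of the episode above 0.03 m).
It also fails if it takes over 64 s, if anything falls off the work surface, if the arm or the gripper's body presses on something with over 40 N, if the wrist force passes 120 N, or if a joint passes its speed limit or range.

### The arm

A 6-joint arm with a two-finger parallel gripper is mounted at the origin on the work surface. World frame = base frame: x ahead of the robot, y to its left, z up, the work surface at z = 0. Lengths are in m, angles in degrees, forces in N, time in s.
With the tool pointing down it reaches from about 0.35 to 0.875 m from the base axis. Payload 4.2 kg.
Tool frame: the origin (TCP) lies between the finger pads; the fingertips stand 14 mm ahead of it and the grasp point (between the pads) lies 5 mm behind it; z points along the fingers, y is the direction in which the jaws open and shut (so a half turn about z gives the same grasp; the last joint's range is limited). The gripper opens to 87 mm and grips with 3 to 60 N. Pads are 19 mm wide; open, the fingers measure 117 mm over their backs; the gripper's body (75 mm by 190 mm) begins 51 mm behind the grasp point.
Start: joints at [-57.204, 22.042, 0.453, 0, -68.411, -14.817], TCP at [0.193, -0.594, 0.198] pointing down, gripper open.
Joint ranges: [-179.83, 179.83], [-69.29, 118.12], [-61.27, 80.66], [-181.25, 117.63], [-171.15, -9.14], [-177.46, 177.46]. Speed limits (degrees/s): [159.86, 159.86, 180, 180, 180, 180].

### API

Orientations are given as [roll, pitch, yaw] about the fixed x, y, z axes, in that order (R = Rz(yaw) Ry(pitch) Rx(roll)).
In Python, from workcell import * gives the robot as it stands.
- The arm moves only by the tool apply_moves, never from a script. Its argument "targets" is a list of rows, each an object of numbers: "wx", "wy", "wz": the turn, a rotation vector about the tool's x, y, z in degrees; "tx", "ty", "tz": the shift along the tool's x, y, z in cm; "grip": the opening, from 0 (shut) to 1 (fully open). A call has 1 to 10 rows; each row shifts and turns the commanded pose from where the row before left it, along the tool's axes as they then stand; what a row does not reach is not made up. A row lasts 1/12 s, in which the tool goes at most 41.7 mm and 7.16 degrees, less where a joint would pass 70% of its speed; a pose out of reach is approached as far as the arm can. A call with a gripper value outside its range is refused whole. The fingers move at their own pace and stop on an object; "grip_force" is the grip in N (left out, the last holds). Time passes only in rows, so rows that do not move let the fingers close. It gives the time, the measured TCP pose, the force and the opening at its end, in the units of the state.
- get_state(): the state, without advancing time (a new reading comes with each control period).
- get_image(name): name is "side" or "top" or "wrist"; returns the picture (420x560x3 uint8, blue, green, red); there is no depth.
- calibration(name): a dict with "mtx" (3x3 intrinsics, pixels), "camera_from_world" (4x4, takes a point from world to camera coordinates); the wrist camera has in their place "tool_from_camera" (4x4, takes a point from camera to tool coordinates, whose origin is the TCP and whose axes are the flange's). Camera axes: x right, y down, z forward; pixel columns grow to the right and rows downward; lengths in m; the calibration is good to about 2 mm. The wrist camera is an equidistant fisheye: a pixel r from the principal point sees the ray r / f radians off the axis. A picture is of the moment at which its call begins: read the wrist's pose just before it. calibration takes no time and is no camera call.
- job_done(): hands the job in, once; it reports no verdict.
Trained networks look in the newest picture that a camera, given by its name, has taken for a name from the list of things; names that differ only in an ending like _2 or _b are one class to them, and where a whole thing is asked for, a point or a joint stands for the part that bears it (a point fixed in the world has none). Each returns a list of dicts, best first, with "score" (0 to 1); they miss things now and then, are a little off and sometimes report something else, mostly with a low value. They report only what shows in the picture. A call takes as long as a camera call.
- silhouettes(label, camera): "pixels" (420x560 bool, what is visible of it).
- mark_of(label, camera): "location" ([x, y, z] in m, in world coordinates, good to about 4 mm: a listed point, or the origin of a listed thing).
The state is a dict: "time": time; "qpos": joint angles; "joint_velocities": joint speeds; "joint_efforts": joint torques, N m; "tcp_pos": TCP position; "orientation": TCP orientation; "force": force on the tool from outside, world axes, zero at the start; "ft_torque": the same for the moment, N m; "opening": opening from 0.0 (shut) to 1.0 (fully open).
Only numpy, scipy, OpenCV 4.12 (cv2) and the standard library are available. Lean on these libraries where they do the work, as an engineer would, in place of code of your own. Each camera call takes 0.05 s, during which the arm holds its last target. There are 200 camera calls.

## Working session

There is one attempt and no reset: what is moved stays moved. The work goes in short steps, Python scripts to look and compute and a tool call to move; the robot and the scene stay as the last step left them, time stands still between calls to the robot, and variables do not carry over. Pictures are saved under pics/ and viewed, about 8 in all and at most 12, crops included, and the job is handed in when it is done.

Besides the shell and the picture viewer there is one more tool, called after ">>>" as name([rows], argument=value, ...), one row to a line, values as JSON. apply_moves: Moves the arm, as the interface text tells. Its arguments: {"type":"object","properties":{"targets":{"type":"array","items":{"type":"object","properties":{"wx":{"type":"number"},"wy":{"type":"number"},"wz":{"type":"number"},"tx":{"type":"number"},"ty":{"type":"number"},"tz":{"type":"number"},"grip":{"type":"number"}}}},"grip_force":{"type":"number"}},"required":["targets"]}

```bash
ls; mkdir -p pics; python3 - <<'E'
from workcell import *
import cv2,numpy as np
s=get_state();print(s)
a=get_image("top");b=get_image("side")
cv2.imwrite("pics/top.png",a);cv2.imwrite("pics/side.png",b)
for n in ["stand","pocket_mid","lip_mid","insert","collar","kettle","bottle","bowl","brush","jar_lid","mug"]:
  for c in ["top","side"]:
    try:print(n,c,[(np.round(d["location"],3).tolist(),round(d["score"],2)) for d in mark_of(n,c)[:2]])
    except Exception as e:print(n,c,e)
for n in ["stand","insert"]:
    r=silhouettes(n,"top")
    if r:
      m=r[0]["pixels"].astype(np.uint8);c=max(cv2.findContours(m,0,2)[0],key=cv2.contourArea);print(n,cv2.minAreaRect(c),m.sum())
for c in ["top","side"]:
  k=calibration(c);print(np.round(k["mtx"],1).tolist(),np.round(k["camera_from_world"],3).tolist())
print(calibration("wrist"))
E
```

```text
pics
{'time': 0.0, 'qpos': array([-5.72040144e+01,  2.20913172e+01,  3.80046819e-01, -2.87791256e-02,
       -6.84102637e+01, -1.48168438e+01]), 'joint_velocities': array([-0.10891022,  0.01276586,  0.06157717, -0.045098  ,  0.06237962,
        0.085159  ]), 'joint_efforts': array([-8.41019278e-05, -3.90664887e+01,  1.87405944e+01,  4.21991095e+00,
        1.09867533e-02, -1.95784723e-04]), 'tcp_pos': array([ 0.19273866, -0.59385756,  0.19725616]), 'orientation': array([ 1.79875667e+02, -5.23206321e-03, -1.62031470e+02]), 'force': array([-0.43634221,  0.49308261,  0.1667847 ]), 'ft_torque': array([ 0.03375957, -0.0214247 ,  0.02390843]), 'opening': 0.9997589865987153}
stand top [([0.536, -0.234, 0.002], 0.71), ([0.519, -0.008, -0.002], 0.4)]
stand side [([0.538, -0.228, -0.002], 0.61)]
pocket_mid top [([0.539, -0.231, 0.01], 0.97)]
pocket_mid side [([0.535, -0.23, 0.008], 0.95)]
lip_mid top [([0.491, -0.251, 0.021], 0.81)]
lip_mid side [([0.486, -0.256, 0.019], 0.89)]
insert top [([0.524, 0.196, -0.003], 0.71)]
insert side [([0.526, 0.196, -0.001], 0.76)]
collar top [([0.52, -0.006, 
[... 996 characters left out ...]
95.3, 0.0, 283.0], [0.0, 395.3, 210.0], [0.0, 0.0, 1.0]] [[-0.932, -0.362, 0.013, 0.533], [-0.246, 0.605, -0.758, 0.181], [0.267, -0.709, -0.653, 1.297], [0.0, 0.0, 0.0, 1.0]]
{'mtx': array([[325.1922621 ,   0.        , 280.84698571],
       [  0.        , 325.1922621 , 208.517337  ],
       [  0.        ,   0.        ,   1.        ]]), 'tool_from_camera': array([[ 3.63629911e-04, -9.68459726e-01, -2.49169877e-01,
         6.75843778e-02],
       [ 9.99999536e-01,  1.29932286e-04,  9.54351141e-04,
        -2.23502189e-04],
       [-8.91875433e-04, -2.49170108e-01,  9.68459324e-01,
        -1.85513609e-01],
       [ 0.00000000e+00,  0.00000000e+00,  0.00000000e+00,
         1.00000000e+00]])}
```

View pics/top.png

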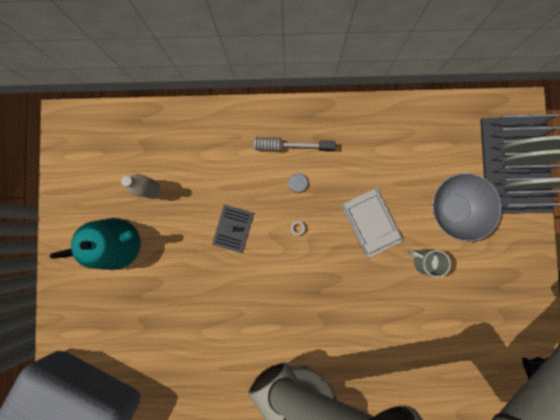

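View pics/side.png

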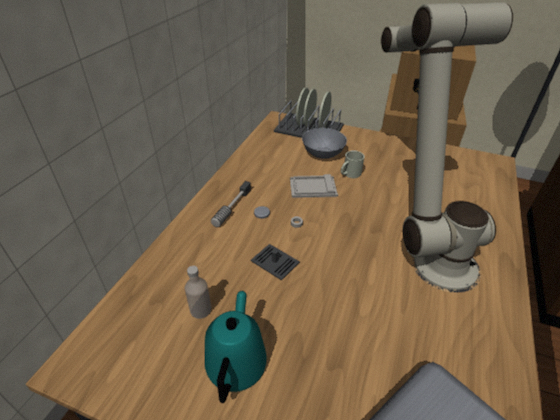

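```bash
cat > h.py <<'E'
from workcell import *
import numpy as np,cv2,sys
from scipy.spatial.transform import Rotation as R
def pose():
    s=get_state();return s,np.array(s["tcp_pos"]),R.from_euler("xyz",s["orientation"],degrees=True)
def delta(p,Rt):
    """turn (tool axes, deg), then shift (cm, tool axes after the turn)"""
    s,q,Rc=pose();rv=(Rc.inv()*Rt).as_rotvec(degrees=True);t=Rt.inv().apply(np.array(p)-q)*100
    print("t",round(s["time"],2),"tcp",q.round(4),"rpy",np.round(s["orientation"],2),"F",np.round(s["force"],1),"op",round(s["opening"],3))
    print("turn",rv.round(2),"rows",np.abs(rv).max()/7,"shift after turn",t.round(2),"rows",np.linalg.norm(t)/4)
    print("shift in present axes",(Rc.inv().apply(np.array(p)-q)*100).round(2))
def down(yaw): return R.from_euler("xyz",[180,0,yaw],degrees=True)
def ray(cam,px,p=None,Rt=None):
    k=calibration(cam);M=k["mtx"];px=np.atleast_2d(np.array(px,float))
    x=(px-[M[0,2],M[1,2]])/[M[0,0],M[1,1]]
    if cam=="wrist":
        r=np.linalg.norm(x,axis=1,keepdims=True);d=np.c_[x/np.maximum(r,1e-9)*np.sin(r),np.cos(r)]
        T=k["tool_from_camera"];return p+Rt.apply(T[:3,3]),Rt.apply(d@T[:3,:3].T)
    T=k["camera_from_world"];d=np.c_[x,np.ones(len(x))];return -T[:3,:3].T@T[:3,3],d@T[:3,:3]
def onplane(cam,px,z,p=None,Rt=None):
    o,d=ray(cam,px,p,Rt);return o+d*((z-o[2])/d[:,2])[:,None]
E
python3 -c "
from h import *
delta([.525,.196,.15],down(-104.7))"
```

```text
t 1.3 tcp [ 0.1929 -0.5945  0.1984] rpy [-180.     -0.   -162.02] F [-0.1 -0.2  0.3] op 0.999
turn [ -0.    -0.   -57.32] rows 8.18855811679165 shift after turn [-84.88 -12.06   4.84] rows 21.468326648684933
shift in present axes [-55.98  64.94   4.83]
```

>>> apply_moves([
  {"wz": -6.37},
  {"wz": -6.37},
  {"wz": -6.37},
  {"wz": -6.37},
  {"wz": -6.37},
  {"wz": -6.37},
  {"wz": -6.37},
  {"wz": -6.37},
  {"wz": -6.36},
  {"tx": -2, "ty": -0.3},
])

```text
schema error: expected keys wx, wy, wz, tx, ty, tz, grip
```

>>> apply_moves([
  {"tx": -3.8, "ty": -0.54},
  {"tx": -3.8, "ty": -0.54},
  {"tx": -3.8, "ty": -0.54},
  {"tx": -3.8, "ty": -0.54},
  {"tx": -3.8, "ty": -0.54},
  {"tx": -3.8, "ty": -0.54},
  {"tx": -3.8, "ty": -0.54},
  {"tx": -3.8, "ty": -0.54},
  {"tx": -3.8, "ty": -0.54},
  {"tx": -3.8, "ty": -0.54},
])

```text
schema error: expected keys wx, wy, wz, tx, ty, tz, grip
```

>>> apply_moves([
  {"tx": -3.8, "ty": -0.54, "tz": 0.3},
  {"tx": -3.8, "ty": -0.54, "tz": 0.3},
  {"tx": -3.8, "ty": -0.54, "tz": 0.3},
  {"tx": -3.8, "ty": -0.54, "tz": 0.3},
  {"tx": -3.8, "ty": -0.54, "tz": 0.3},
  {"tx": -3.8, "ty": -0.54, "tz": 0.3},
  {"tx": -3.8, "ty": -0.54, "tz": 0.6},
  {"tx": -3.8, "ty": -0.54, "tz": 0.6},
  {"tx": -3.8, "ty": -0.54, "tz": 0.6},
  {"tx": -3.8, "ty": -0.54, "tz": 0.6},
])

```text
schema error: expected keys wx, wy, wz, tx, ty, tz, grip
```

>>> apply_moves([
  {"tx": -3.4, "ty": -0.5, "tz": 0.6},
  {"tx": -3.4, "ty": -0.4},
  {},
  {},
])

```text
schema error: expected keys wx, wy, wz, tx, ty, tz, grip
```

```bash
python3 - <<'E'
from h import *
delta([.525,.196,.15],down(-104.7))
s,p,Rt=pose();im=get_image("wrist");cv2.imwrite("pics/w1.png",im)
print([ (np.round(d["location"],4),d["score"]) for d in mark_of("insert","wrist")])
r=silhouettes("insert","wrist")
if r:
    m=r[0]["pixels"].astype(np.uint8);c=max(cv2.findContours(m,0,2)[0],key=cv2.contourArea)
    w=onplane("wrist",c[:,0],.006,p,Rt)
    (x,y),sz,a=cv2.minAreaRect((w[:,:2]*1000).astype(np.float32));print(x,y,sz,a,m.sum())
    print(cv2.approxPolyDP(c,4,True)[:,0].tolist())
E
```

```text
t 1.3 tcp [ 0.1929 -0.5945  0.1984] rpy [-180.     -0.   -162.02] F [-0.1 -0.2  0.3] op 0.999
turn [ -0.    -0.   -57.32] rows 8.18855811679165 shift after turn [-84.88 -12.06   4.84] rows 21.468326648684933
shift in present axes [-55.98  64.94   4.83]
[]
466.1988220214844 -291.003662109375 (29.509822845458984, 7.652214050292969) 20.00179100036621 66
[[402, 386], [397, 397]]
```

View pics/w1.png

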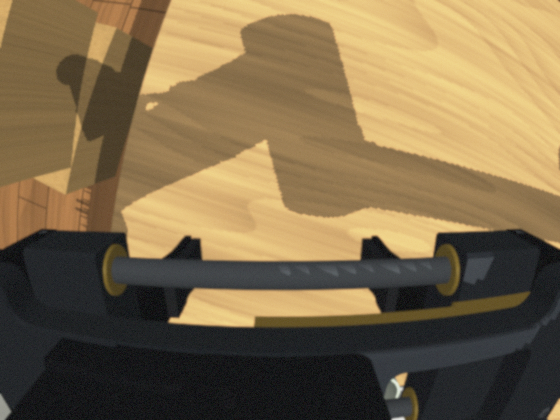

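>>> apply_moves([
  {"wx": 0, "wy": 0, "wz": -6.37, "tx": 0, "ty": 0, "tz": 0, "grip": 1},
  {"wx": 0, "wy": 0, "wz": -6.37, "tx": 0, "ty": 0, "tz": 0, "grip": 1},
  {"wx": 0, "wy": 0, "wz": -6.37, "tx": 0, "ty": 0, "tz": 0, "grip": 1},
  {"wx": 0, "wy": 0, "wz": -6.37, "tx": 0, "ty": 0, "tz": 0, "grip": 1},
  {"wx": 0, "wy": 0, "wz": -6.37, "tx": 0, "ty": 0, "tz": 0, "grip": 1},
  {"wx": 0, "wy": 0, "wz": -6.37, "tx": 0, "ty": 0, "tz": 0, "grip": 1},
  {"wx": 0, "wy": 0, "wz": -6.37, "tx": 0, "ty": 0, "tz": 0, "grip": 1},
  {"wx": 0, "wy": 0, "wz": -6.37, "tx": 0, "ty": 0, "tz": 0, "grip": 1},
  {"wx": 0, "wy": 0, "wz": -6.36, "tx": 0, "ty": 0, "tz": 0, "grip": 1},
  {"wx": 0, "wy": 0, "wz": 0, "tx": -2, "ty": -0.3, "tz": 0, "grip": 1},
])

```text
time: 2.28
tcp_pos: [0.2003, -0.5777, 0.1977]
orientation: [180.0, -0.1, -104.6]
force: [0.6, -0.3, 0.7]
opening: 1.0
```

>>> apply_moves([
  {"wx": 0, "wy": 0, "wz": 0, "tx": -3.8, "ty": -0.54, "tz": 0, "grip": 1},
  {"wx": 0, "wy": 0, "wz": 0, "tx": -3.8, "ty": -0.54, "tz": 0, "grip": 1},
  {"wx": 0, "wy": 0, "wz": 0, "tx": -3.8, "ty": -0.54, "tz": 0, "grip": 1},
  {"wx": 0, "wy": 0, "wz": 0, "tx": -3.8, "ty": -0.54, "tz": 0, "grip": 1},
  {"wx": 0, "wy": 0, "wz": 0, "tx": -3.8, "ty": -0.54, "tz": 0, "grip": 1},
  {"wx": 0, "wy": 0, "wz": 0, "tx": -3.8, "ty": -0.54, "tz": 0, "grip": 1},
  {"wx": 0, "wy": 0, "wz": 0, "tx": -3.8, "ty": -0.54, "tz": 0, "grip": 1},
  {"wx": 0, "wy": 0, "wz": 0, "tx": -3.8, "ty": -0.54, "tz": 0, "grip": 1},
  {"wx": 0, "wy": 0, "wz": 0, "tx": -3.8, "ty": -0.54, "tz": 0, "grip": 1},
  {"wx": 0, "wy": 0, "wz": 0, "tx": -3.8, "ty": -0.54, "tz": 0, "grip": 1},
])

```text
time: 3.12
tcp_pos: [0.3499, -0.2203, 0.1988]
orientation: [-179.9, 0.0, -104.7]
force: [1.0, 0.1, 0.5]
opening: 0.998
```

>>> apply_moves([
  {"wx": 0, "wy": 0, "wz": 0, "tx": -3.8, "ty": -0.54, "tz": 0.4, "grip": 1},
  {"wx": 0, "wy": 0, "wz": 0, "tx": -3.8, "ty": -0.54, "tz": 0.4, "grip": 1},
  {"wx": 0, "wy": 0, "wz": 0, "tx": -3.8, "ty": -0.54, "tz": 0.4, "grip": 1},
  {"wx": 0, "wy": 0, "wz": 0, "tx": -3.8, "ty": -0.54, "tz": 0.4, "grip": 1},
  {"wx": 0, "wy": 0, "wz": 0, "tx": -3.8, "ty": -0.54, "tz": 0.4, "grip": 1},
  {"wx": 0, "wy": 0, "wz": 0, "tx": -3.8, "ty": -0.54, "tz": 0.4, "grip": 1},
  {"wx": 0, "wy": 0, "wz": 0, "tx": -3.8, "ty": -0.54, "tz": 0.4, "grip": 1},
  {"wx": 0, "wy": 0, "wz": 0, "tx": -3.8, "ty": -0.54, "tz": 0.4, "grip": 1},
  {"wx": 0, "wy": 0, "wz": 0, "tx": -3.8, "ty": -0.54, "tz": 0.4, "grip": 1},
  {"wx": 0, "wy": 0, "wz": 0, "tx": -3.8, "ty": -0.54, "tz": 0.4, "grip": 1},
])

```text
time: 3.95
tcp_pos: [0.4987, 0.1339, 0.1584]
orientation: [-180.0, 0.0, -104.7]
force: [0.7, -0.4, -0.3]
opening: 0.996
```

>>> apply_moves([
  {"wx": 0, "wy": 0, "wz": 0, "tx": -3.8, "ty": -0.5, "tz": 0.4, "grip": 1},
  {"wx": 0, "wy": 0, "wz": 0, "tx": -3.8, "ty": -0.5, "tz": 0.4, "grip": 1},
  {"wx": 0, "wy": 0, "wz": 0, "tx": -3.5, "ty": 0, "tz": 0, "grip": 1},
  {"wx": 0, "wy": 0, "wz": 0, "tx": -3, "ty": 0, "tz": 0, "grip": 1},
  {"wx": 0, "wy": 0, "wz": 0, "tx": 0, "ty": 0, "tz": 0, "grip": 1},
  {"wx": 0, "wy": 0, "wz": 0, "tx": 0, "ty": 0, "tz": 0, "grip": 1},
])

```text
time: 4.45
tcp_pos: [0.5437, 0.2671, 0.1496]
orientation: [180.0, -0.0, -104.6]
force: [-0.5, -0.8, 0.8]
opening: 1.003
```

```bash
cat > look.py <<'E'
from h import *
n=sys.argv[1];lab=sys.argv[2];z=float(sys.argv[3])
s,p,Rt=pose();im=get_image("wrist");cv2.imwrite(f"pics/{n}.png",im)
print(p.round(4),np.round(s["orientation"],2))
print([ (np.round(d["location"],4),d["score"]) for d in mark_of(lab,"wrist")])
r=silhouettes(lab,"wrist")
if r:
    m=r[0]["pixels"].astype(np.uint8);c=max(cv2.findContours(m,0,2)[0],key=cv2.contourArea)
    w=onplane("wrist",c[:,0],z,p,Rt)
    (x,y),sz,a=cv2.minAreaRect((w[:,:2]*1000).astype(np.float32));print(x,y,sz,a,m.sum())
    q=cv2.approxPolyDP(c,4,True)[:,0];print(q.tolist(),onplane("wrist",q,z,p,Rt)[:,:2].round(4).tolist())
E
python3 look.py w2 insert 0.006; python3 -c "
from h import *
delta([.525,.196,.15],down(-104.7))"
```

```text
[0.5437 0.2671 0.1496] [ 1.7997e+02 -4.0000e-02 -1.0459e+02]
[(array([0.5263, 0.1937, 0.0018]), 0.91)]
524.3446044921875 193.85606384277344 (97.3542709350586, 131.18370056152344) 72.75916290283203 12015
[[220, 72], [218, 163], [342, 167], [346, 78]] [[0.5716, 0.1305], [0.5984, 0.2205], [0.476, 0.2566], [0.4501, 0.1683]]
t 4.6 tcp [0.5434 0.2648 0.1504] rpy [ 1.7998e+02 -2.0000e-02 -1.0474e+02] F [-0.5  1.   0.3] op 0.998
turn [ 0.02 -0.02 -0.04] rows 0.005528273348262065 shift after turn [7.12 0.03 0.04] rows 1.7792412963000057
shift in present axes [7.12 0.03 0.04]
```

View pics/w2.png

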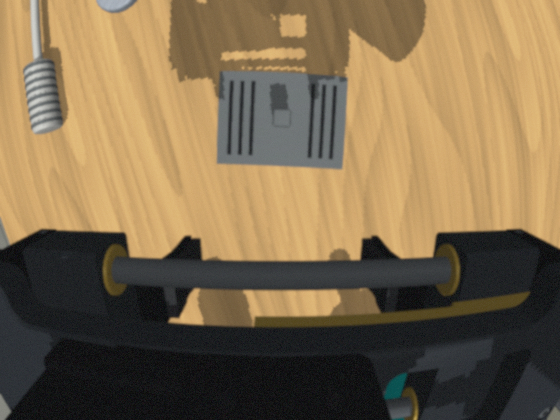

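```bash
python3 -c "
from h import *
delta([.5245,.1938,.032],down(-107.0))"
```

```text
t 4.6 tcp [0.5434 0.2648 0.1504] rpy [ 1.7998e+02 -2.0000e-02 -1.0474e+02] F [-0.5  1.   0.3] op 0.998
turn [ 0.02 -0.02  2.26] rows 0.3230431479271932 shift after turn [ 7.34 -0.27 11.84] rows 3.4830037809383363
shift in present axes [7.340e+00 1.000e-02 1.184e+01]
```

>>> apply_moves([
  {"wx": 0, "wy": 0, "wz": 2.26, "tx": 0, "ty": 0, "tz": 0, "grip": 1},
  {"wx": 0, "wy": 0, "wz": 0, "tx": 3.67, "ty": -0.14, "tz": 0, "grip": 1},
  {"wx": 0, "wy": 0, "wz": 0, "tx": 3.67, "ty": -0.13, "tz": 0, "grip": 0.7},
  {"wx": 0, "wy": 0, "wz": 0, "tx": 0, "ty": 0, "tz": 3, "grip": 0.6},
  {"wx": 0, "wy": 0, "wz": 0, "tx": 0, "ty": 0, "tz": 3, "grip": 0.6},
  {"wx": 0, "wy": 0, "wz": 0, "tx": 0, "ty": 0, "tz": 3, "grip": 0.6},
  {"wx": 0, "wy": 0, "wz": 0, "tx": 0, "ty": 0, "tz": 1.84, "grip": 0.6},
  {"wx": 0, "wy": 0, "wz": 0, "tx": 0, "ty": 0, "tz": 1, "grip": 0.6},
  {"wx": 0, "wy": 0, "wz": 0, "tx": 0, "ty": 0, "tz": 0, "grip": 0.6},
])

```text
time: 5.35
tcp_pos: [0.5235, 0.1929, 0.0302]
orientation: [179.8, -0.2, -107.0]
force: [-0.1, 0.5, 0.3]
opening: 0.62
```

>>> apply_moves([
  {"wx": 0, "wy": 0, "wz": 0, "tx": 0, "ty": 0, "tz": 0, "grip": 0},
  {"wx": 0, "wy": 0, "wz": 0, "tx": 0, "ty": 0, "tz": 0, "grip": 0},
  {"wx": 0, "wy": 0, "wz": 0, "tx": 0, "ty": 0, "tz": 0, "grip": 0},
  {"wx": 0, "wy": 0, "wz": 0, "tx": 0, "ty": 0, "tz": 0, "grip": 0},
  {"wx": 0, "wy": 0, "wz": 0, "tx": 0, "ty": 0, "tz": 0, "grip": 0},
  {"wx": 0, "wy": 0, "wz": 0, "tx": 0, "ty": 0, "tz": 0, "grip": 0},
], grip_force=50)

```text
time: 5.85
tcp_pos: [0.5251, 0.1949, 0.0326]
orientation: [-180.0, 0.1, -107.0]
force: [-0.3, -0.3, 0.5]
opening: 0.23
```

>>> apply_moves([
  {"wx": 0, "wy": 0, "wz": 0, "tx": 0, "ty": 0, "tz": 0, "grip": 0},
  {"wx": 0, "wy": 0, "wz": 0, "tx": 0, "ty": 0, "tz": 0, "grip": 0},
  {"wx": 0, "wy": 0, "wz": 0, "tx": 0, "ty": 0, "tz": -1, "grip": 0},
  {"wx": 0, "wy": 0, "wz": 0, "tx": 0, "ty": 0, "tz": -2.5, "grip": 0},
  {"wx": 0, "wy": 0, "wz": 0, "tx": 0, "ty": 0, "tz": -3, "grip": 0},
  {"wx": 0, "wy": 0, "wz": 0, "tx": 0, "ty": 0, "tz": -3, "grip": 0},
  {"wx": 0, "wy": 0, "wz": 0, "tx": 0, "ty": 0, "tz": -3, "grip": 0},
  {"wx": 0, "wy": 0, "wz": 0, "tx": 0, "ty": 0, "tz": -1.5, "grip": 0},
  {"wx": 0, "wy": 0, "wz": 0, "tx": 0, "ty": 0, "tz": 0, "grip": 0},
])

```text
time: 6.6
tcp_pos: [0.5273, 0.1959, 0.1775]
orientation: [-179.6, 0.4, -106.9]
force: [0.6, -0.4, -0.3]
opening: 0.002
```

```bash
python3 -c "
from h import *
delta([.471,-.096,.17],down(-64))"
```

```text
t 6.6 tcp [0.5273 0.1959 0.1775] rpy [-179.6     0.41 -106.91] F [ 0.6 -0.4 -0.3] op 0.002
turn [ -0.54   0.24 -42.91] rows 6.130574623329148 shift after turn [23.77 17.86  0.75] rows 7.435598049031951
shift in present axes [29.58 -3.1   0.56]
```

```bash
python3 - <<'E'
from h import *
a=get_image("top");w=get_image("wrist");b=get_image("side")
print([(np.round(d["location"],3).tolist(),round(d["score"],2)) for c in("top","side") for d in mark_of("insert",c)[:2]])
cv2.imwrite("pics/miss.png",np.hstack([cv2.resize(a[120:330,150:430],(400,300)),cv2.resize(w,(400,300))]))
E
```

```text
[([0.524, 0.196, -0.002], 0.64), ([0.524, 0.196, -0.001], 0.67)]
```

View pics/miss.png

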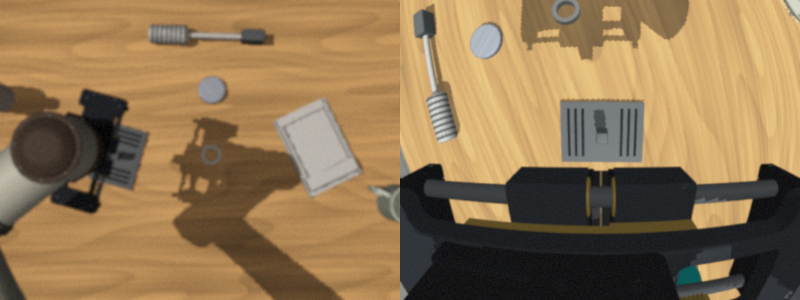

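```bash
python3 - <<'E'
from h import *
k=calibration("wrist");T=np.linalg.inv(k["tool_from_camera"]);M=k["mtx"]
for q in [(0,0,0),(0,0,.014),(0,0,-.05),(0.0,0,.127)]:
    c=T[:3,:3]@np.array(q)+T[:3,3];th=np.arctan2(np.hypot(c[0],c[1]),c[2]);u=c[:2]/np.hypot(*c[:2])*th
    print(q,(u*M[0,0]+[M[0,2],M[1,2]]).round(1))
w=get_image("wrist");s,p,Rt=pose();print(p,s["opening"],s["force"])
g=cv2.cvtColor(w,cv2.COLOR_BGR2GRAY);cv2.imwrite("pics/w3.png",cv2.resize(w[120:330,180:390],(630,630),interpolation=cv2.INTER_CUBIC))
for d in mark_of("insert","wrist"):print(d)
E
```

```text
(0, 0, 0) [281.  240.4]
(0, 0, 0.014) [281. 233.]
(0, 0, -0.05) [281.  277.3]
(0.0, 0, 0.127) [281.  195.9]
[0.52412327 0.19424275 0.17061378] 0.005062481963317709 [-0.29175639  0.4320621  -0.22160424]
{'location': [0.5255, 0.1961, 0.0034], 'score': 0.93}
```

View pics/w3.png

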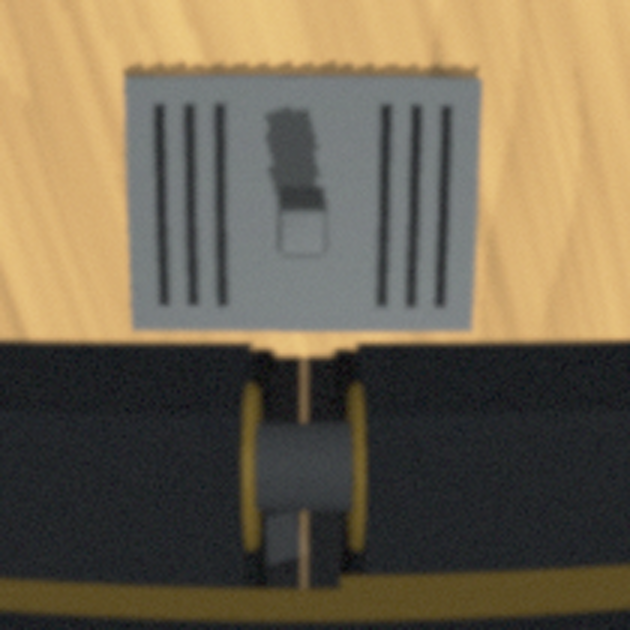

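>>> apply_moves([
  {"wx": 0, "wy": 0, "wz": 0, "tx": 0, "ty": 0, "tz": 0, "grip": 0.5},
  {"wx": 0, "wy": 0, "wz": 0, "tx": 0, "ty": 0, "tz": 0, "grip": 0.5},
  {"wx": 0, "wy": 0, "wz": 0, "tx": 0, "ty": 0, "tz": 2, "grip": 0.5},
  {"wx": 0, "wy": 0, "wz": 0, "tx": 0, "ty": 0, "tz": 3, "grip": 0.5},
  {"wx": 0, "wy": 0, "wz": 0, "tx": 0, "ty": 0, "tz": 3, "grip": 0.5},
  {"wx": 0, "wy": 0, "wz": 0, "tx": 0, "ty": 0, "tz": 3, "grip": 0.5},
  {"wx": 0, "wy": 0, "wz": 0, "tx": 0, "ty": 0, "tz": 2, "grip": 0.5},
  {"wx": 0, "wy": 0, "wz": 0, "tx": 0, "ty": 0, "tz": 1, "grip": 0.5},
  {"wx": 0, "wy": 0, "wz": 0, "tx": 0, "ty": 0, "tz": 0, "grip": 0.4},
  {"wx": 0, "wy": 0, "wz": 0, "tx": 0, "ty": 0, "tz": 0, "grip": 0.3},
], grip_force=50)

```text
time: 7.78
tcp_pos: [0.5254, 0.1949, 0.0322]
orientation: [-180.0, -0.0, -106.9]
force: [-0.3, -0.1, 0.4]
opening: 0.416
```

>>> apply_moves([
  {"wx": 0, "wy": 0, "wz": 0, "tx": 0, "ty": 0, "tz": 0, "grip": 0.05},
  {"wx": 0, "wy": 0, "wz": 0, "tx": 0, "ty": 0, "tz": 0, "grip": 0.05},
  {"wx": 0, "wy": 0, "wz": 0, "tx": 0, "ty": 0, "tz": 0, "grip": 0.05},
  {"wx": 0, "wy": 0, "wz": 0, "tx": 0, "ty": 0, "tz": 0, "grip": 0.05},
  {"wx": 0, "wy": 0, "wz": 0, "tx": 0, "ty": 0, "tz": 0, "grip": 0.05},
  {"wx": 0, "wy": 0, "wz": 0, "tx": 0, "ty": 0, "tz": 0, "grip": 0.05},
  {"wx": 0, "wy": 0, "wz": 0, "tx": 0, "ty": 0, "tz": 0, "grip": 0.05},
  {"wx": 0, "wy": 0, "wz": 0, "tx": 0, "ty": 0, "tz": 0, "grip": 0.05},
], grip_force=50)

```text
time: 8.45
tcp_pos: [0.5249, 0.1947, 0.032]
orientation: [-180.0, 0.0, -107.0]
force: [-0.8, -0.0, -0.1]
opening: 0.054
```

```bash
python3 - <<'E'
from h import *
w=get_image("wrist");b=get_image("side")
cv2.imwrite("pics/low.png",np.hstack([cv2.resize(w[60:330,140:420],(420,400)),cv2.resize(b[200:310,220:340],(380,400),interpolation=cv2.INTER_CUBIC)]))
print(get_state())
print([(np.round(d["location"],3).tolist(),round(d["score"],2)) for c in("wrist","side") for d in mark_of("insert",c)[:2]])
E
```

```text
{'time': 8.55, 'qpos': array([ 3.69379385e+01,  2.58740237e+01, -2.06897584e+01,  8.01232155e-05,
       -4.34412359e+01, -5.38981360e+01]), 'joint_velocities': array([ 0.01966945, -0.00682943, -0.03647934,  0.04702428, -0.07435106,
       -0.09070532]), 'joint_efforts': array([-1.73964995e-04, -3.74501038e+01,  1.38263834e+01,  3.11887041e+00,
       -4.08279640e-02, -6.48252438e-06]), 'tcp_pos': array([0.52484721, 0.19468154, 0.03192422]), 'orientation': array([ 1.79997088e+02, -4.08687326e-03, -1.06960139e+02]), 'force': array([ 0.1454638 , -0.00491947,  0.00397818]), 'ft_torque': array([ 0.04070604,  0.06771363, -0.00989597]), 'opening': 0.05428462749080594}
[([0.526, 0.193, 0.003], 0.8), ([0.524, 0.195, 0.002], 0.97)]
```

View pics/low.png

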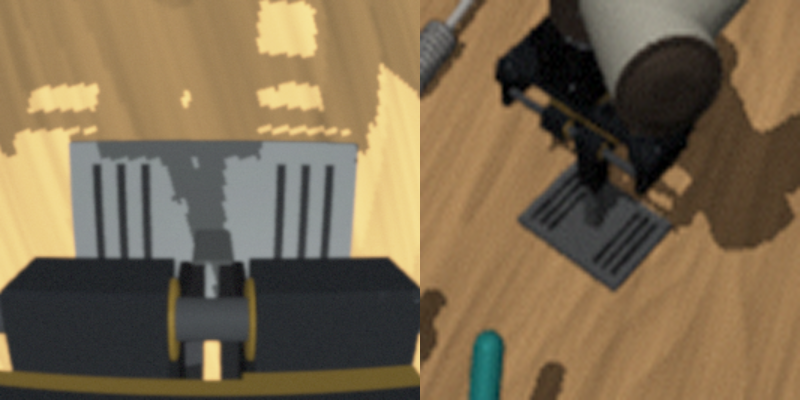

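>>> apply_moves([
  {"wx": 0, "wy": 0, "wz": 0, "tx": 0, "ty": 0, "tz": 0, "grip": 0.5},
  {"wx": 0, "wy": 0, "wz": 0, "tx": 0, "ty": 0, "tz": 0, "grip": 0.5},
  {"wx": 0, "wy": 0, "wz": 0, "tx": 0, "ty": 0, "tz": 0, "grip": 0.5},
  {"wx": 0, "wy": 0, "wz": 0, "tx": 0, "ty": 0, "tz": 0, "grip": 0.5},
  {"wx": 0, "wy": 0, "wz": 0, "tx": 0, "ty": 0, "tz": 0, "grip": 0.5},
  {"wx": 0, "wy": 0, "wz": 0, "tx": 0, "ty": 0, "tz": 0, "grip": 0.5},
], grip_force=50)

```text
time: 9.15
tcp_pos: [0.5249, 0.1947, 0.032]
orientation: [-180.0, 0.0, -107.0]
force: [0.4, 0.3, 0.5]
opening: 0.419
```

```bash
python3 - <<'E'
from h import *
s=get_state();print(s["opening"],s["force"],s["tcp_pos"])
w=get_image("wrist");cv2.imwrite("pics/low2.png",cv2.resize(w[180:320,180:390],(780,520),interpolation=cv2.INTER_CUBIC))
E
```

```text
0.4190795720509336 [0.3785581  0.32695756 0.50603813] [0.52488134 0.19474373 0.03195851]
```

View pics/low2.png

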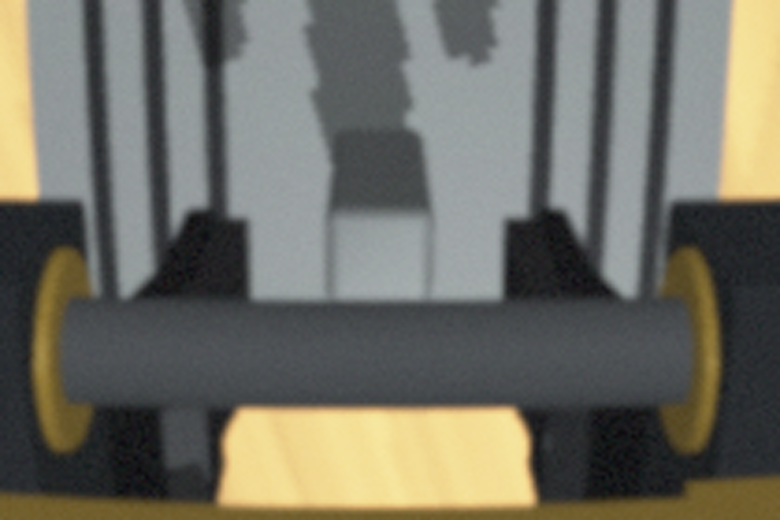

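>>> apply_moves([
  {"wx": 0, "wy": 0, "wz": 0, "tx": 0.5, "ty": 0, "tz": 0, "grip": 0.4},
  {"wx": 0, "wy": 0, "wz": 0, "tx": 0.3, "ty": 0, "tz": 0, "grip": 0.3},
  {"wx": 0, "wy": 0, "wz": 0, "tx": 0, "ty": 0, "tz": 0, "grip": 0.1},
  {"wx": 0, "wy": 0, "wz": 0, "tx": 0, "ty": 0, "tz": 0, "grip": 0.1},
  {"wx": 0, "wy": 0, "wz": 0, "tx": 0, "ty": 0, "tz": 0, "grip": 0.1},
  {"wx": 0, "wy": 0, "wz": 0, "tx": 0, "ty": 0, "tz": 0, "grip": 0.1},
  {"wx": 0, "wy": 0, "wz": 0, "tx": 0, "ty": 0, "tz": 0, "grip": 0.1},
  {"wx": 0, "wy": 0, "wz": 0, "tx": 0, "ty": 0, "tz": 0, "grip": 0.1},
], grip_force=30)

```text
time: 9.87
tcp_pos: [0.5226, 0.1871, 0.0319]
orientation: [180.0, 0.0, -107.0]
force: [0.0, 0.1, -0.4]
opening: 0.109
```

```bash
python3 - <<'E'
from h import *
s=get_state();print(s["opening"],s["force"],s["ft_torque"],s["tcp_pos"])
w=get_image("wrist");print([(np.round(d["location"],4)) for d in mark_of("insert","wrist")])
m=silhouettes("insert","wrist")[0]["pixels"];v,u=np.nonzero(m);print(u.min(),u.max(),v.min(),v.max())
cv2.imwrite("pics/low3.png",cv2.resize(w[180:320,180:390],(780,520),interpolation=cv2.INTER_CUBIC))
E
```

```text
0.10914023711256805 [ 0.02353212  0.12232866 -0.36595751] [ 0.05160017  0.11349855 -0.0261926 ] [0.52255135 0.1871272  0.03194415]
[array([0.5267, 0.1958, 0.0026])]
186 377 166 296
```

View low3.

View pics/low3.png

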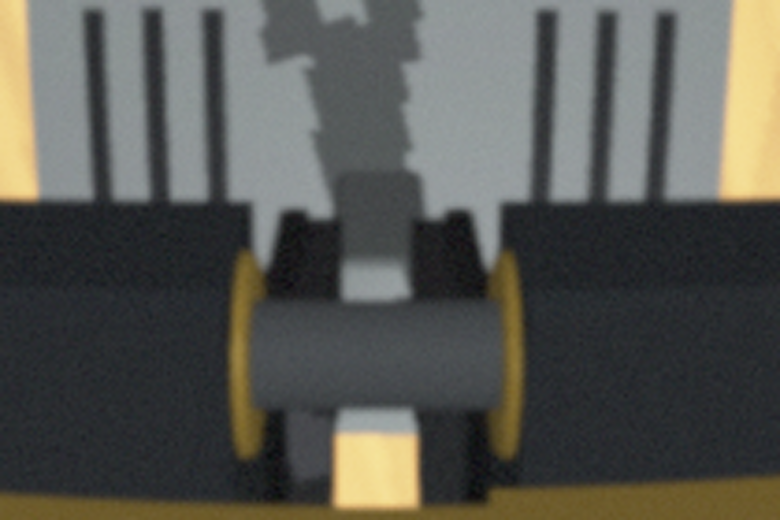

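>>> apply_moves([
  {"wx": 0, "wy": 0, "wz": 0, "tx": -0.3, "ty": 0, "tz": 0, "grip": 0.4},
  {"wx": 0, "wy": 0, "wz": 0, "tx": -0.4, "ty": 0, "tz": 0, "grip": 0.4},
  {"wx": 0, "wy": 0, "wz": 0, "tx": 0, "ty": 0, "tz": 0, "grip": 0.4},
  {"wx": 0, "wy": 0, "wz": 0, "tx": 0, "ty": 0, "tz": 0, "grip": 0.4},
  {"wx": 0, "wy": 0, "wz": 0, "tx": 0, "ty": 0, "tz": 0, "grip": 0.4},
  {"wx": 0, "wy": 0, "wz": 0, "tx": 0, "ty": 0, "tz": 0.3, "grip": 0.4},
  {"wx": 0, "wy": 0, "wz": 0, "tx": 0, "ty": 0, "tz": 0.3, "grip": 0.4},
  {"wx": 0, "wy": 0, "wz": 0, "tx": 0, "ty": 0, "tz": 0.3, "grip": 0.4},
  {"wx": 0, "wy": 0, "wz": 0, "tx": 0, "ty": 0, "tz": 0.1, "grip": 0.4},
  {"wx": 0, "wy": 0, "wz": 0, "tx": 0, "ty": 0, "tz": 0, "grip": 0.4},
], grip_force=40)

```text
time: 10.85
tcp_pos: [0.5242, 0.1935, 0.0214]
orientation: [180.0, -0.1, -107.0]
force: [-0.3, -0.1, -0.2]
opening: 0.401
```

>>> apply_moves([
  {"wx": 0, "wy": 0, "wz": 0, "tx": 0, "ty": 0, "tz": 0, "grip": 0},
  {"wx": 0, "wy": 0, "wz": 0, "tx": 0, "ty": 0, "tz": 0, "grip": 0},
  {"wx": 0, "wy": 0, "wz": 0, "tx": 0, "ty": 0, "tz": 0, "grip": 0},
  {"wx": 0, "wy": 0, "wz": 0, "tx": 0, "ty": 0, "tz": 0, "grip": 0},
  {"wx": 0, "wy": 0, "wz": 0, "tx": 0, "ty": 0, "tz": 0, "grip": 0},
  {"wx": 0, "wy": 0, "wz": 0, "tx": 0, "ty": 0, "tz": 0, "grip": 0},
], grip_force=40)

```text
time: 11.35
tcp_pos: [0.5246, 0.1938, 0.0221]
orientation: [-180.0, 0.0, -107.0]
force: [-0.5, -0.2, 0.9]
opening: 0.174
```

```bash
python3 - <<'E'
from h import *
s=get_state();print(s["opening"],s["force"],s["ft_torque"],s["tcp_pos"],s["time"])
w=get_image("wrist");print([(np.round(d["location"],4)) for d in mark_of("insert","wrist")])
cv2.imwrite("pics/low4.png",cv2.resize(w[180:320,180:390],(780,520),interpolation=cv2.INTER_CUBIC))
E
```

```text
0.17409182783032554 [-0.52746192 -0.16167788  0.947566  ] [ 0.11635796  0.20211335 -0.00550491] [0.52460877 0.19377605 0.02207827] 11.35
[array([0.5271, 0.1919, 0.002 ])]
```

>>> apply_moves([
  {"wx": 0, "wy": 0, "wz": 0, "tx": 0, "ty": 0, "tz": 0, "grip": 0.35},
  {"wx": 0, "wy": 0, "wz": 0, "tx": 0, "ty": 0, "tz": 0, "grip": 0.35},
  {"wx": 0, "wy": 0, "wz": 0, "tx": 0, "ty": 0, "tz": 0, "grip": 0.35},
  {"wx": 0, "wy": 0, "wz": 0, "tx": 0, "ty": 0, "tz": 0.2, "grip": 0.35},
  {"wx": 0, "wy": 0, "wz": 0, "tx": 0, "ty": 0, "tz": 0.2, "grip": 0.35},
  {"wx": 0, "wy": 0, "wz": 0, "tx": 0, "ty": 0, "tz": 0.2, "grip": 0.35},
  {"wx": 0, "wy": 0, "wz": 0, "tx": 0, "ty": 0, "tz": 0.2, "grip": 0.35},
  {"wx": 0, "wy": 0, "wz": 0, "tx": 0, "ty": 0, "tz": 0, "grip": 0.35},
])

```text
time: 12.12
tcp_pos: [0.5242, 0.1935, 0.0133]
orientation: [180.0, -0.0, -107.0]
force: [-0.0, 0.9, 0.5]
opening: 0.348
```

```bash
python3 - <<'E'
from h import *
s=get_state();print(s["opening"],s["force"],s["tcp_pos"],s["time"])
w=get_image("wrist");b=get_image("side")
cv2.imwrite("pics/low5.png",np.hstack([cv2.resize(w[180:320,180:390],(420,280),interpolation=cv2.INTER_CUBIC),cv2.resize(b[200:280,230:338],(378,280),interpolation=cv2.INTER_CUBIC)]))
E
```

```text
0.3483313929084679 [-0.00263071  0.92840723  0.45133162] [0.52422307 0.19350991 0.01334511] 12.1167
```

View pics/low5.png

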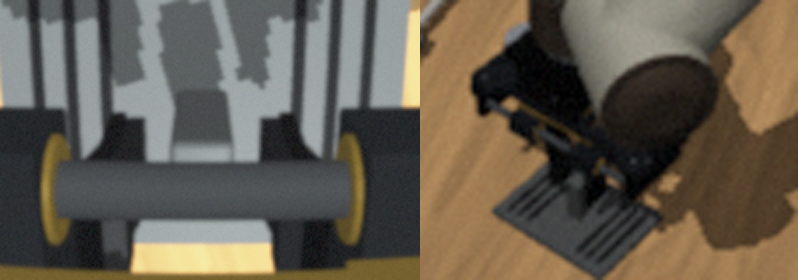

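>>> apply_moves([
  {"wx": 0, "wy": 0, "wz": 0, "tx": 0, "ty": 0, "tz": 0.2, "grip": 0.35},
  {"wx": 0, "wy": 0, "wz": 0, "tx": 0, "ty": 0, "tz": 0.2, "grip": 0.35},
  {"wx": 0, "wy": 0, "wz": 0, "tx": 0, "ty": 0, "tz": 0.2, "grip": 0.35},
  {"wx": 0, "wy": 0, "wz": 0, "tx": 0, "ty": 0, "tz": 0.2, "grip": 0.3},
  {"wx": 0, "wy": 0, "wz": 0, "tx": 0, "ty": 0, "tz": 0, "grip": 0},
  {"wx": 0, "wy": 0, "wz": 0, "tx": 0, "ty": 0, "tz": 0, "grip": 0},
  {"wx": 0, "wy": 0, "wz": 0, "tx": 0, "ty": 0, "tz": 0, "grip": 0},
  {"wx": 0, "wy": 0, "wz": 0, "tx": 0, "ty": 0, "tz": 0, "grip": 0},
  {"wx": 0, "wy": 0, "wz": 0, "tx": 0, "ty": 0, "tz": 0, "grip": 0},
], grip_force=50)

```text
time: 12.97
tcp_pos: [0.5246, 0.1938, 0.0059]
orientation: [-180.0, 0.0, -107.0]
force: [0.0, -0.2, -1.1]
opening: 0.177
```

>>> apply_moves([
  {"wx": 0, "wy": 0, "wz": 0, "tx": 0, "ty": 0, "tz": 0, "grip": 0},
  {"wx": 0, "wy": 0, "wz": 0, "tx": 0, "ty": 0, "tz": -0.5, "grip": 0},
  {"wx": 0, "wy": 0, "wz": 0, "tx": 0, "ty": 0, "tz": -1, "grip": 0},
  {"wx": 0, "wy": 0, "wz": 0, "tx": 0, "ty": 0, "tz": -2, "grip": 0},
  {"wx": 0, "wy": 0, "wz": 0, "tx": 0, "ty": 0, "tz": -3, "grip": 0},
  {"wx": 0, "wy": 0, "wz": 0, "tx": 0, "ty": 0, "tz": -3, "grip": 0},
  {"wx": 0, "wy": 0, "wz": 0, "tx": 0, "ty": 0, "tz": -2.5, "grip": 0},
  {"wx": 0, "wy": 0, "wz": 0, "tx": 0, "ty": 0, "tz": 0, "grip": 0},
])

```text
time: 13.63
tcp_pos: [0.5281, 0.1956, 0.133]
orientation: [-179.5, 0.5, -106.9]
force: [0.0, 0.4, -1.4]
opening: 0.179
```

```bash
python3 look.py w6 insert 0.05; python3 -c "
from h import *
delta([.471,-.096,.14],down(-64))"
```

```text
[0.5281 0.1956 0.133 ] [-179.48    0.51 -106.88]
[(array([0.5272, 0.1949, 0.129 ]), 0.93)]
530.779052734375 200.0985870361328 (92.11651611328125, 189.1876220703125) 72.98648071289062 17869
[[172, 163], [177, 232], [236, 234], [240, 255], [252, 235], [266, 241], [265, 260], [295, 259], [298, 238], [311, 236], [322, 254], [326, 234], [385, 228], [388, 162], [257, 158]] [[0.6076, 0.1316], [0.626, 0.1914], [0.5741, 0.2083], [0.5773, 0.2282], [0.5608, 0.2131], [0.5507, 0.222], [0.5571, 0.2392], [0.531, 0.2459], [0.5229, 0.2273], [0.5115, 0.2289], [0.5065, 0.2484], [0.4984, 0.231], [0.4454, 0.2416], [0.43, 0.1844], [0.5359, 0.1504]]
t 13.78 tcp [0.5236 0.1934 0.1258] rpy [ 1.7993e+02 -1.0000e-02 -1.0699e+02] F [ 0.7 -0.9 -3.5] op 0.181
turn [ 7.000e-02  2.000e-02 -4.299e+01] rows 6.141995454975357 shift after turn [23.7  17.42 -1.42] rows 7.362783312769711
shift in present axes [29.22 -3.42 -1.42]
```

>>> apply_moves([
  {"wx": 0, "wy": 0, "wz": -6.14, "tx": 0, "ty": 0, "tz": -0.5, "grip": 0},
  {"wx": 0, "wy": 0, "wz": -6.14, "tx": 0, "ty": 0, "tz": -0.5, "grip": 0},
  {"wx": 0, "wy": 0, "wz": -6.14, "tx": 0, "ty": 0, "tz": -0.5, "grip": 0},
  {"wx": 0, "wy": 0, "wz": -6.14, "tx": 0, "ty": 0, "tz": -0.5, "grip": 0},
  {"wx": 0, "wy": 0, "wz": -6.14, "tx": 0, "ty": 0, "tz": 0, "grip": 0},
  {"wx": 0, "wy": 0, "wz": -6.14, "tx": 0, "ty": 0, "tz": 0, "grip": 0},
  {"wx": 0, "wy": 0, "wz": -6.14, "tx": 0, "ty": 0, "tz": 0, "grip": 0},
  {"wx": 0, "wy": 0, "wz": 0, "tx": 1.5, "ty": 1.09, "tz": 0, "grip": 0},
  {"wx": 0, "wy": 0, "wz": 0, "tx": 2.96, "ty": 2.18, "tz": 0, "grip": 0},
  {"wx": 0, "wy": 0, "wz": 0, "tx": 2.96, "ty": 2.18, "tz": 0, "grip": 0},
])

```text
time: 14.62
tcp_pos: [0.5065, 0.102, 0.1439]
orientation: [179.7, 0.0, -63.9]
force: [1.1, 0.5, -2.1]
opening: 0.178
```

>>> apply_moves([
  {"wx": 0, "wy": 0, "wz": 0, "tx": 2.96, "ty": 2.18, "tz": 0, "grip": 0},
  {"wx": 0, "wy": 0, "wz": 0, "tx": 2.96, "ty": 2.18, "tz": 0, "grip": 0},
  {"wx": 0, "wy": 0, "wz": 0, "tx": 2.96, "ty": 2.18, "tz": 0, "grip": 0},
  {"wx": 0, "wy": 0, "wz": 0, "tx": 2.96, "ty": 2.18, "tz": 0, "grip": 0},
  {"wx": 0, "wy": 0, "wz": 0, "tx": 2.96, "ty": 2.18, "tz": 0, "grip": 0},
  {"wx": 0, "wy": 0, "wz": 0, "tx": 1.4, "ty": 1.0, "tz": 0, "grip": 0},
  {"wx": 0, "wy": 0, "wz": 0, "tx": 0, "ty": 0, "tz": 0, "grip": 0},
  {"wx": 0, "wy": 0, "wz": 0, "tx": 0, "ty": 0, "tz": 0, "grip": 0},
])

```text
time: 15.28
tcp_pos: [0.4706, -0.0959, 0.1446]
orientation: [179.8, 0.1, -64.2]
force: [-0.4, -0.2, -2.3]
opening: 0.18
```

```bash
cp look.py look2.py; cat >> look2.py <<'E'
for l in sys.argv[4:]:
  print(l,[ (np.round(d["location"],4),d["score"]) for d in mark_of(l,"wrist")[:2]])
E
python3 look2.py w7 stand 0.0 pocket_mid lip_mid insert; python3 -c "
from h import *
delta([.537,-.2305,.14],down(-64))"
```

```text
[ 0.4706 -0.0959  0.1446] [ 1.7983e+02  8.0000e-02 -6.4200e+01]
[(array([ 0.5388, -0.2314,  0.0027]), 0.86), (array([ 0.4874, -0.2568,  0.0183]), 0.29)]
531.1970825195312 -233.36630249023438 (185.7769012451172, 122.62393188476562) 24.67909049987793 18860
[[200, 0], [195, 103], [375, 107], [375, 0]] [[0.6369, -0.2461], [0.5904, -0.1424], [0.4226, -0.2196], [0.4724, -0.3279]]
pocket_mid [(array([ 0.5391, -0.232 ,  0.0068]), 0.85)]
lip_mid []
insert [(array([ 0.4722, -0.0961,  0.1416]), 0.91)]
t 15.58 tcp [ 0.4724 -0.0938  0.1458] rpy [ 1.7998e+02  1.0000e-02 -6.3900e+01] F [-0.5 -0.3 -1.9] op 0.177
turn [0.02 0.01 0.1 ] rows 0.01409726366912371 shift after turn [15.12  0.18  0.58] rows 3.782337729896457
shift in present axes [15.12  0.21  0.57]
```

View pics/w7.png

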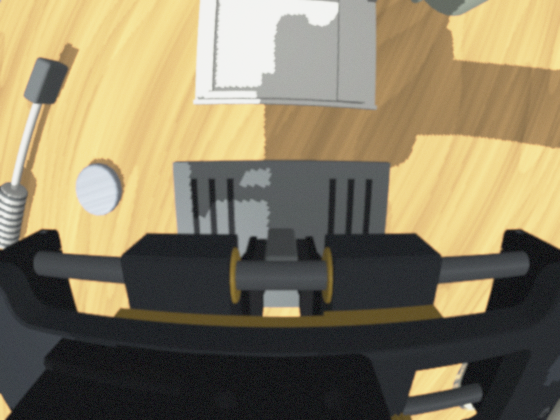

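```bash
python3 - <<'E'
from h import *
im=cv2.imread("pics/w7.png");g=cv2.GaussianBlur(cv2.cvtColor(im,cv2.COLOR_BGR2GRAY),(3,3),0)
p=np.array([.4715,-.0950,.1450]);Rt=down(-64)
r=np.radians(25);l=np.array([np.cos(r),np.sin(r)]);n=np.array([-l[1],l[0]])
for y in (30,60,85):
    row=g[y,190:385].astype(int);d=np.diff(row);i=np.argsort(-abs(d))[:14];print(y,sorted([(int(k)+190,int(d[k])) for k in i]))
for x in (220,300,350):
    col=g[60:115,x].astype(int);d=np.diff(col);i=np.argsort(-abs(d))[:6];print("col",x,sorted([(int(k)+60,int(d[k])) for k in i]))
for name,px,z in [("lip",(338,50),.026),("lip85",(338,85),.026),("lowwall",(213,50),.016),("endR",(375,60),.008),("endL",(197,60),.008),("near",(285,105),.0),("nearwall",(285,97),.02)]:
    w=onplane("wrist",[px],z,p,Rt)[0];print(name,w.round(4),"l",(w[:2]@l).round(4),"n",(w[:2]@n).round(4))
E
```

```text
30 [(197, 9), (212, -12), (213, -27), (214, -26), (216, 23), (217, 24), (218, 13), (274, -12), (275, -20), (276, -20), (277, -11), (336, -9), (339, 10), (375, -11)]
60 [(211, -18), (212, -32), (213, -18), (214, 13), (215, 28), (216, 20), (217, 9), (272, -13), (273, -21), (274, -19), (275, -9), (339, 8), (374, -9), (375, -12)]
85 [(194, 13), (195, 14), (210, -19), (211, -32), (212, -19), (213, 9), (214, 25), (215, 21), (216, 9), (259, -11), (260, -14), (261, -10), (335, -10), (338, 9)]
col 220 [(85, -15), (86, -24), (87, -18), (89, 16), (90, 24), (91, 17)]
col 300 [(96, -6), (97, -12), (98, -6), (100, 10), (103, -13), (104, -12)]
col 350 [(99, -12), (100, -16), (102, 12), (103, 14), (106, -13), (107, -8)]
lip [ 0.4862 -0.2464  0.026 ] l 0.3365 n -0.4287
lip85 [ 0.4713 -0.2155  0.026 ] l 0.3361 n -0.3945
lowwall [ 0.5947 -0.1969  0.016 ] l 0.4558 n -0.4298
endR [ 0.4476 -0.2614  0.008 ] l 0.2952 n -0.4261
endL [ 0.6077 -0.1823  0.008 ] l 0.4737 n -0.422
near [ 0.5074 -0.1774  0.    ] l 0.3849 n -0.3752
nearwall [ 0.5104 -0.183   0.02  ] l 0.3852 n -0.3816
```

```bash
python3 -c "
from h import *
delta([.5543,-.2248,.08],down(-65)*R.from_rotvec([8.6,0,0],degrees=True))"
```

```text
t 15.58 tcp [ 0.4724 -0.0938  0.1458] rpy [ 1.7998e+02  1.0000e-02 -6.3900e+01] F [-0.5 -0.3 -1.9] op 0.177
turn [8.62 0.09 1.1 ] rows 1.2314384799388733 shift after turn [15.33 -0.89  6.78] rows 4.197473731901912
shift in present axes [15.37 -1.6   6.57]
```

>>> apply_moves([
  {"wx": 0, "wy": 0, "wz": 0, "tx": 2, "ty": -0.2, "tz": 0, "grip": 0},
  {"wx": 0, "wy": 0, "wz": 0, "tx": 3.5, "ty": -0.4, "tz": 0, "grip": 0},
  {"wx": 0, "wy": 0, "wz": 0, "tx": 3.5, "ty": -0.4, "tz": 0, "grip": 0},
  {"wx": 0, "wy": 0, "wz": 0, "tx": 3.5, "ty": -0.4, "tz": 0, "grip": 0},
  {"wx": 0, "wy": 0, "wz": 0, "tx": 2.87, "ty": -0.2, "tz": 0, "grip": 0},
  {"wx": 0, "wy": 0, "wz": 1.1, "tx": 0, "ty": 0, "tz": 2.2, "grip": 0},
  {"wx": 4.3, "wy": 0, "wz": 0, "tx": 0, "ty": 0, "tz": 2.2, "grip": 0},
  {"wx": 4.3, "wy": 0, "wz": 0, "tx": 0, "ty": 0, "tz": 1.5, "grip": 0},
  {"wx": 0, "wy": 0, "wz": 0, "tx": 0, "ty": 0, "tz": 0, "grip": 0},
  {"wx": 0, "wy": 0, "wz": 0, "tx": 0, "ty": 0, "tz": 0, "grip": 0},
])

```text
time: 16.42
tcp_pos: [0.5543, -0.2253, 0.0864]
orientation: [-171.6, 0.1, -65.1]
force: [-0.3, -0.9, -2.2]
opening: 0.182
```

```bash
cat > st.py <<'E'
from h import *
r=np.radians(25);l=np.array([np.cos(r),np.sin(r),0]);n=np.array([-l[1],l[0],0])
s,p,Rt=pose()
print("t",round(s["time"],2),"l %.4f n %.4f z %.4f"%(p@l,p@n,p[2]),"Fl %.1f Fn %.1f Fz %.1f"%(s["force"]@l,s["force"]@n,s["force"][2]),"M",np.round(s["ft_torque"],2),"op",round(s["opening"],3))
ty=Rt.apply([0,1,0]);tx=Rt.apply([1,0,0]);print("tilt %.2f axis yaw %.2f roll %.2f"%(np.degrees(np.arcsin(-ty[2])),np.degrees(np.arctan2(-ty[1],-ty[0])),np.degrees(np.arcsin(tx[2]))))
e=p+Rt.apply([0,.065,.006]);print("edge l %.4f (true -65 => .326; lip .336) z %.4f"%(e@l,e[2]))
E
python3 st.py
python3 - <<'E'
from h import *
s,p,Rt=pose();get_image("top");get_image("side");get_image("wrist");
for c in ("top","side","wrist"):
  print(c,[(np.round(d["location"],4),round(d["score"],2)) for d in mark_of("insert",c)[:1]])
delta([.5543,-.2248,.0257],down(-65)*R.from_rotvec([8.6,0,0],degrees=True))
E
```

```text
t 16.42 l 0.4072 n -0.4385 z 0.0864 Fl -0.7 Fn -0.7 Fz -2.2 M [-0.23  0.36  0.03] op 0.182
tilt 8.43 axis yaw 24.91 roll -0.05
edge l 0.3438 (true -65 => .326; lip .336) z 0.0709
top []
side [(array([ 0.5564, -0.2243,  0.0835]), 0.9)]
wrist [(array([ 0.5554, -0.2249,  0.0852]), 0.69)]
t 16.72 tcp [ 0.5562 -0.2249  0.088 ] rpy [-1.7134e+02 -8.0000e-02 -6.5010e+01] F [-0.2 -0.3 -2.8] op 0.18
turn [-0.06 -0.08  0.01] rows 0.01088537190934946 shift after turn [-0.09  1.1   6.14] rows 1.5588220858564494
shift in present axes [-0.1   1.11  6.14]
```

>>> apply_moves([
  {"wx": 0, "wy": 0, "wz": 0, "tx": 0, "ty": 0.3, "tz": 1.98, "grip": 0},
  {"wx": 0, "wy": 0, "wz": 0, "tx": 0, "ty": 0.22, "tz": 1.48, "grip": 0},
  {"wx": 0, "wy": 0, "wz": 0, "tx": 0, "ty": 0.1, "tz": 0.7, "grip": 0},
  {"wx": 0, "wy": 0, "wz": 0, "tx": 0, "ty": 0.07, "tz": 0.5, "grip": 0},
  {"wx": 0, "wy": 0, "wz": 0, "tx": 0, "ty": 0, "tz": 0, "grip": 0},
  {"wx": 0, "wy": 0, "wz": 0, "tx": 0, "ty": 0, "tz": 0, "grip": 0},
])

```text
time: 17.22
tcp_pos: [0.5559, -0.2253, 0.0404]
orientation: [-171.4, -0.0, -65.0]
force: [-0.0, 0.1, -1.7]
opening: 0.179
```

```bash
python3 st.py
```

```text
t 17.22 l 0.4086 n -0.4391 z 0.0404 Fl 0.0 Fn 0.1 Fz -1.7 M [-0.22  0.44  0.03] op 0.179
tilt 8.63 axis yaw 24.96 roll 0.05
edge l 0.3452 (true -65 => .326; lip .336) z 0.0247
```

>>> apply_moves([
  {"wx": 0, "wy": 0, "wz": 0, "tx": 0, "ty": 0.045, "tz": 0.3, "grip": 0},
  {"wx": 0, "wy": 0, "wz": 0, "tx": 0, "ty": 0.045, "tz": 0.3, "grip": 0},
  {"wx": 0, "wy": 0, "wz": 0, "tx": 0, "ty": 0.045, "tz": 0.3, "grip": 0},
  {"wx": 0, "wy": 0, "wz": 0, "tx": 0, "ty": 0, "tz": 0, "grip": 0},
  {"wx": 0, "wy": 0, "wz": 0, "tx": 0, "ty": 0, "tz": 0, "grip": 0},
])

```text
time: 17.63
tcp_pos: [0.5549, -0.2252, 0.0305]
orientation: [-171.4, 0.0, -65.1]
force: [-0.4, 0.0, -3.1]
opening: 0.182
```

>>> apply_moves([
  {"wx": 0, "wy": 0, "wz": 0, "tx": 0, "ty": 0.03, "tz": 0.2, "grip": 0},
  {"wx": 0, "wy": 0, "wz": 0, "tx": 0, "ty": 0.03, "tz": 0.2, "grip": 0},
  {"wx": 0, "wy": 0, "wz": 0, "tx": 0, "ty": 0, "tz": 0, "grip": 0},
  {"wx": 0, "wy": 0, "wz": 0, "tx": 0, "ty": 0, "tz": 0, "grip": 0},
])

```text
time: 17.97
tcp_pos: [0.5551, -0.2252, 0.0265]
orientation: [-171.4, 0.0, -65.1]
force: [-0.5, 0.9, -3.4]
opening: 0.177
```

```bash
python3 st.py
```

```text
t 17.97 l 0.4079 n -0.4387 z 0.0265 Fl -0.1 Fn 1.1 Fz -3.4 M [-0.17  0.6  -0.  ] op 0.177
tilt 8.57 axis yaw 24.92 roll -0.01
edge l 0.3445 (true -65 => .326; lip .336) z 0.0108
```

>>> apply_moves([
  {"wx": 0, "wy": 0, "wz": 0, "tx": 0, "ty": 0.015, "tz": 0.1, "grip": 0},
  {"wx": 0, "wy": 0, "wz": 0, "tx": 0, "ty": 0.297, "tz": -0.045, "grip": 0},
  {"wx": 0, "wy": 0, "wz": 0, "tx": 0, "ty": 0.297, "tz": -0.045, "grip": 0},
  {"wx": 0, "wy": 0, "wz": 0, "tx": 0, "ty": 0.297, "tz": -0.045, "grip": 0},
  {"wx": 0, "wy": 0, "wz": 0, "tx": 0, "ty": 0.297, "tz": -0.045, "grip": 0},
  {"wx": 0, "wy": 0, "wz": 0, "tx": 0, "ty": 0, "tz": 0, "grip": 0},
])

```text
time: 18.47
tcp_pos: [0.5435, -0.2305, 0.0257]
orientation: [-171.4, 0.0, -65.1]
force: [0.5, 0.3, -2.0]
opening: 0.178
```

```bash
python3 st.py
```

```text
t 18.47 l 0.3952 n -0.4386 z 0.0257 Fl 0.6 Fn 0.1 Fz -2.0 M [-0.11  0.65 -0.05] op 0.178
tilt 8.57 axis yaw 24.89 roll -0.02
edge l 0.3318 (true -65 => .326; lip .336) z 0.0101
```

Edge is under the lip without contact. Push on in 1 mm steps.

>>> apply_moves([
  {"wx": 0, "wy": 0, "wz": 0, "tx": 0, "ty": 0.148, "tz": -0.022, "grip": 0},
  {"wx": 0, "wy": 0, "wz": 0, "tx": 0, "ty": 0.148, "tz": -0.022, "grip": 0},
  {"wx": 0, "wy": 0, "wz": 0, "tx": 0, "ty": 0, "tz": 0, "grip": 0},
  {"wx": 0, "wy": 0, "wz": 0, "tx": 0, "ty": 0, "tz": 0, "grip": 0},
])

```text
time: 18.8
tcp_pos: [0.5414, -0.2315, 0.0257]
orientation: [-171.4, 0.0, -65.1]
force: [-0.5, 1.4, -2.1]
opening: 0.177
```

>>> apply_moves([
  {"wx": 0, "wy": 0, "wz": 0, "tx": 0, "ty": 0.1, "tz": -0.015, "grip": 0},
  {"wx": 0, "wy": 0, "wz": 0, "tx": 0, "ty": 0.1, "tz": -0.015, "grip": 0},
  {"wx": 0, "wy": 0, "wz": 0, "tx": 0, "ty": 0, "tz": 0, "grip": 0},
  {"wx": 0, "wy": 0, "wz": 0, "tx": 0, "ty": 0, "tz": 0, "grip": 0},
])

```text
time: 19.13
tcp_pos: [0.5406, -0.2322, 0.0259]
orientation: [-171.3, -0.0, -65.1]
force: [0.9, 3.0, -2.6]
opening: 0.179
```

```bash
python3 st.py
```

```text
t 19.13 l 0.3918 n -0.4389 z 0.0259 Fl 2.1 Fn 2.4 Fz -2.6 M [ 0.7  -0.17 -0.11] op 0.179
tilt 8.69 axis yaw 24.91 roll 0.04
edge l 0.3285 (true -65 => .326; lip .336) z 0.0102
```

>>> apply_moves([
  {"wx": 0, "wy": 0, "wz": 0, "tx": -0.05, "ty": 0.1, "tz": -0.015, "grip": 0},
  {"wx": 0, "wy": 0, "wz": 0, "tx": 0, "ty": 0.1, "tz": -0.015, "grip": 0},
  {"wx": 0, "wy": 0, "wz": 0, "tx": 0, "ty": 0, "tz": 0, "grip": 0},
  {"wx": 0, "wy": 0, "wz": 0, "tx": 0, "ty": 0, "tz": 0, "grip": 0},
])

```text
time: 19.47
tcp_pos: [0.5397, -0.2327, 0.0263]
orientation: [-171.2, -0.1, -65.1]
force: [4.2, 3.7, -3.0]
opening: 0.177
```

```bash
python3 st.py
```

```text
t 19.47 l 0.3908 n -0.4390 z 0.0263 Fl 5.4 Fn 1.6 Fz -3.0 M [ 0.98 -0.82 -0.15] op 0.177
tilt 8.80 axis yaw 24.93 roll 0.12
edge l 0.3274 (true -65 => .326; lip .336) z 0.0104
```

>>> apply_moves([
  {"wx": 0, "wy": 0, "wz": 0, "tx": 0, "ty": 0.1, "tz": -0.015, "grip": 0},
  {"wx": 0, "wy": 0, "wz": 0, "tx": 0, "ty": 0.1, "tz": -0.015, "grip": 0},
  {"wx": 0, "wy": 0, "wz": 0, "tx": 0, "ty": 0, "tz": 0, "grip": 0},
  {"wx": 0, "wy": 0, "wz": 0, "tx": 0, "ty": 0, "tz": 0, "grip": 0},
])

```text
time: 19.8
tcp_pos: [0.5383, -0.2334, 0.0264]
orientation: [-171.1, -0.1, -65.1]
force: [4.8, 4.4, -4.4]
opening: 0.176
```

```bash
python3 st.py
```

```text
t 19.8 l 0.3893 n -0.4390 z 0.0264 Fl 6.2 Fn 1.9 Fz -4.4 M [ 1.27 -1.2  -0.13] op 0.176
tilt 8.85 axis yaw 24.92 roll 0.14
edge l 0.3260 (true -65 => .326; lip .336) z 0.0105
```

>>> apply_moves([
  {"wx": 0, "wy": 0, "wz": 0, "tx": 0, "ty": 0.1, "tz": -0.015, "grip": 0},
  {"wx": 0, "wy": 0, "wz": 0, "tx": 0, "ty": 0.1, "tz": -0.015, "grip": 0},
  {"wx": 0, "wy": 0, "wz": 0, "tx": 0, "ty": 0, "tz": 0, "grip": 0},
  {"wx": 0, "wy": 0, "wz": 0, "tx": 0, "ty": 0, "tz": 0, "grip": 0},
])

```text
time: 20.13
tcp_pos: [0.5371, -0.234, 0.0266]
orientation: [-171.1, -0.2, -65.1]
force: [5.9, 4.8, -4.5]
opening: 0.181
```

```bash
python3 st.py
```

```text
t 20.13 l 0.3879 n -0.4391 z 0.0266 Fl 7.4 Fn 1.9 Fz -4.5 M [ 1.66 -1.41 -0.12] op 0.181
tilt 8.91 axis yaw 24.92 roll 0.17
edge l 0.3246 (true -65 => .326; lip .336) z 0.0106
```

>>> apply_moves([
  {"wx": 0, "wy": 0, "wz": 0, "tx": 0, "ty": 0.1, "tz": -0.015, "grip": 0},
  {"wx": 0, "wy": 0, "wz": 0, "tx": 0, "ty": 0.1, "tz": -0.015, "grip": 0},
  {"wx": 0, "wy": 0, "wz": 0, "tx": 0, "ty": 0, "tz": 0, "grip": 0},
  {"wx": 0, "wy": 0, "wz": 0, "tx": 0, "ty": 0, "tz": 0, "grip": 0},
])

```text
time: 20.47
tcp_pos: [0.5358, -0.2346, 0.0267]
orientation: [-171.0, -0.2, -65.1]
force: [7.2, 7.1, -4.7]
opening: 0.179
```

```bash
python3 st.py
```

```text
t 20.47 l 0.3864 n -0.4391 z 0.0267 Fl 9.5 Fn 3.4 Fz -4.7 M [ 2.   -1.78 -0.08] op 0.179
tilt 8.97 axis yaw 24.92 roll 0.19
edge l 0.3231 (true -65 => .326; lip .336) z 0.0106
```

>>> apply_moves([
  {"wx": 0, "wy": 0, "wz": 0, "tx": 0, "ty": 0.1, "tz": -0.015, "grip": 0},
  {"wx": 0, "wy": 0, "wz": 0, "tx": 0, "ty": 0.1, "tz": -0.015, "grip": 0},
  {"wx": 0, "wy": 0, "wz": 0, "tx": 0, "ty": 0, "tz": 0, "grip": 0},
  {"wx": 0, "wy": 0, "wz": 0, "tx": 0, "ty": 0, "tz": 0, "grip": 0},
])

```text
time: 20.8
tcp_pos: [0.5345, -0.2353, 0.0268]
orientation: [-171.0, -0.2, -65.1]
force: [7.7, 7.1, -4.2]
opening: 0.184
```

```bash
python3 st.py
```

```text
t 20.8 l 0.3850 n -0.4392 z 0.0268 Fl 9.9 Fn 3.2 Fz -4.2 M [ 2.37 -2.05 -0.02] op 0.184
tilt 9.03 axis yaw 24.92 roll 0.21
edge l 0.3218 (true -65 => .326; lip .336) z 0.0107
```

>>> apply_moves([
  {"wx": 0, "wy": 0, "wz": 0, "tx": 0, "ty": 0.1, "tz": -0.015, "grip": 0},
  {"wx": 0, "wy": 0, "wz": 0, "tx": 0, "ty": 0.1, "tz": -0.015, "grip": 0},
  {"wx": 0, "wy": 0, "wz": 0, "tx": 0, "ty": 0, "tz": 0, "grip": 0},
  {"wx": 0, "wy": 0, "wz": 0, "tx": 0, "ty": 0, "tz": 0, "grip": 0},
])

```text
time: 21.13
tcp_pos: [0.5336, -0.2358, 0.0271]
orientation: [-170.9, -0.3, -65.1]
force: [8.2, 8.3, -4.7]
opening: 0.177
```

```bash
python3 st.py
```

```text
t 21.13 l 0.3840 n -0.4393 z 0.0271 Fl 10.9 Fn 4.1 Fz -4.7 M [ 2.9  -2.49 -0.04] op 0.177
tilt 9.13 axis yaw 24.92 roll 0.25
edge l 0.3207 (true -65 => .326; lip .336) z 0.0108
```

>>> apply_moves([
  {"wx": 0, "wy": 0, "wz": 0, "tx": -0.12, "ty": 0.1, "tz": -0.015, "grip": 0},
  {"wx": 0, "wy": 0, "wz": 0, "tx": -0.12, "ty": 0.1, "tz": -0.015, "grip": 0},
  {"wx": 0, "wy": 0, "wz": 0, "tx": 0, "ty": 0, "tz": 0, "grip": 0},
  {"wx": 0, "wy": 0, "wz": 0, "tx": 0, "ty": 0, "tz": 0, "grip": 0},
])

```text
time: 21.47
tcp_pos: [0.5333, -0.2356, 0.0279]
orientation: [-170.7, -0.5, -65.1]
force: [11.1, 6.4, -5.0]
opening: 0.176
```

```bash
python3 st.py
```

```text
t 21.47 l 0.3837 n -0.4389 z 0.0279 Fl 12.8 Fn 1.1 Fz -5.0 M [ 2.07 -3.39 -0.06] op 0.176
tilt 9.35 axis yaw 24.98 roll 0.50
edge l 0.3206 (true -65 => .326; lip .336) z 0.0114
```

>>> apply_moves([
  {"wx": -2.15, "wy": 0, "wz": 0, "tx": 0, "ty": -0.045, "tz": 0.35, "grip": 0},
  {"wx": -2.15, "wy": 0, "wz": 0, "tx": 0, "ty": -0.06, "tz": 0.35, "grip": 0},
  {"wx": 0, "wy": 0, "wz": 0, "tx": 0, "ty": 0, "tz": 0, "grip": 0},
  {"wx": 0, "wy": 0, "wz": 0, "tx": 0, "ty": 0, "tz": 0, "grip": 0},
])

```text
time: 21.8
tcp_pos: [0.5345, -0.2349, 0.0214]
orientation: [-175.1, -0.5, -65.0]
force: [7.8, 4.5, 0.2]
opening: 0.18
```

```bash
python3 st.py
```

```text
t 21.8 l 0.3852 n -0.4388 z 0.0214 Fl 9.0 Fn 0.8 Fz 0.2 M [ 1.49 -2.32 -0.16] op 0.18
tilt 4.92 axis yaw 25.09 roll 0.48
edge l 0.3209 (true -65 => .326; lip .336) z 0.0099
```

>>> apply_moves([
  {"wx": -2.15, "wy": 0, "wz": 0, "tx": 0, "ty": -0.05, "tz": 0.35, "grip": 0},
  {"wx": -2.3, "wy": 0, "wz": 0, "tx": 0, "ty": -0.05, "tz": 0.35, "grip": 0},
  {"wx": 0, "wy": 0, "wz": 0, "tx": 0, "ty": 0, "tz": 0, "grip": 0},
  {"wx": 0, "wy": 0, "wz": 0, "tx": 0, "ty": 0, "tz": 0, "grip": 0},
])

```text
time: 22.13
tcp_pos: [0.5358, -0.2345, 0.0147]
orientation: [-179.5, -0.5, -64.9]
force: [7.5, 4.4, 1.7]
opening: 0.181
```

```bash
python3 st.py
```

```text
t 22.13 l 0.3864 n -0.4390 z 0.0147 Fl 8.6 Fn 0.9 Fz 1.7 M [ 1.36 -2.08 -0.17] op 0.181
tilt 0.46 axis yaw 25.09 roll 0.48
edge l 0.3215 (true -65 => .326; lip .336) z 0.0082
```

>>> apply_moves([
  {"wx": -0.3, "wy": 0, "wz": 0, "tx": 0, "ty": 0, "tz": 0.2, "grip": 0},
  {"wx": 0, "wy": 0, "wz": 0, "tx": 0, "ty": 0, "tz": 0.2, "grip": 0},
  {"wx": 0, "wy": 0, "wz": 0, "tx": 0, "ty": 0, "tz": 0, "grip": 0},
  {"wx": 0, "wy": 0, "wz": 0, "tx": 0, "ty": 0, "tz": 0, "grip": 0},
])

```text
time: 22.47
tcp_pos: [0.5361, -0.2347, 0.0138]
orientation: [-179.8, -0.6, -64.9]
force: [4.9, 8.0, 17.6]
opening: 0.177
```

```bash
python3 st.py
```

```text
t 22.47 l 0.3867 n -0.4393 z 0.0138 Fl 7.9 Fn 5.2 Fz 17.6 M [ 2.45 -0.72 -0.22] op 0.177
tilt 0.24 axis yaw 25.11 roll 0.55
edge l 0.3217 (true -65 => .326; lip .336) z 0.0075
```

>>> apply_moves([
  {"wx": 0, "wy": 0, "wz": 0, "tx": 0, "ty": -0.2, "tz": -0.15, "grip": 0},
  {"wx": 0, "wy": 0, "wz": 0, "tx": 0, "ty": -0.2, "tz": -0.15, "grip": 0},
  {"wx": 0, "wy": 0, "wz": 0, "tx": 0, "ty": -0.2, "tz": 0, "grip": 0},
  {"wx": 0, "wy": 0, "wz": 0, "tx": 0, "ty": 0, "tz": 0, "grip": 0},
  {"wx": 0, "wy": 0, "wz": 0, "tx": 0, "ty": 0, "tz": 0, "grip": 0},
])

```text
time: 22.88
tcp_pos: [0.5373, -0.2334, 0.0139]
orientation: [179.8, -0.3, -65.0]
force: [2.5, -0.8, 10.6]
opening: 0.178
```

```bash
python3 st.py
```

```text
t 22.88 l 0.3883 n -0.4386 z 0.0139 Fl 1.9 Fn -1.8 Fz 10.6 M [-0.14 -0.54 -0.1 ] op 0.178
tilt -0.20 axis yaw 25.03 roll 0.32
edge l 0.3233 (true -65 => .326; lip .336) z 0.0081
```

>>> apply_moves([
  {"wx": 0, "wy": 0, "wz": 0, "tx": 0, "ty": 0, "tz": -0.2, "grip": 0.35},
  {"wx": 0, "wy": 0, "wz": 0, "tx": 0, "ty": 0, "tz": 0, "grip": 0.4},
  {"wx": 0, "wy": 0, "wz": 0, "tx": 0, "ty": 0, "tz": 0, "grip": 0.5},
  {"wx": 0, "wy": 0, "wz": 0, "tx": 0, "ty": 0, "tz": 0, "grip": 0.5},
  {"wx": 0, "wy": 0, "wz": 0, "tx": 0, "ty": 0, "tz": 0, "grip": 0.5},
  {"wx": 0, "wy": 0, "wz": 0, "tx": 0, "ty": 0, "tz": -2, "grip": 0.6},
  {"wx": 0, "wy": 0, "wz": 0, "tx": 0, "ty": 0, "tz": -3, "grip": 0.7},
  {"wx": 0, "wy": 0, "wz": 0, "tx": 0, "ty": 0, "tz": -3, "grip": 0.8},
  {"wx": 0, "wy": 0, "wz": 0, "tx": -2, "ty": 0, "tz": -3, "grip": 0.9},
], grip_force=20)

```text
time: 23.63
tcp_pos: [0.5268, -0.2148, 0.1232]
orientation: [179.4, -0.0, -65.2]
force: [2.0, 0.6, 0.1]
opening: 0.717
```

```bash
python3 st.py; python3 -c "
from h import *
delta([.521,-.006,.13],down(-65))"
```

```text
t 23.63 l 0.3867 n -0.4173 z 0.1232 Fl 2.1 Fn -0.3 Fz 0.1 M [ 0.07 -0.02  0.01] op 0.717
tilt -0.55 axis yaw 24.81 roll 0.01
edge l 0.3217 (true -65 => .326; lip .336) z 0.1179
t 23.63 tcp [ 0.5268 -0.2148  0.1232] rpy [ 1.7945e+02 -1.0000e-02 -6.5190e+01] F [2.  0.6 0.1] op 0.717
turn [ 0.55 -0.01 -0.19] rows 0.07878344711997187 shift after turn [-19.17  -8.29  -0.68] rows 5.224662868196965
shift in present axes [-19.2   -8.22  -0.76]
```

>>> apply_moves([
  {"wx": 0.5, "wy": 0, "wz": 0, "tx": -3.2, "ty": -1.0, "tz": -0.3, "grip": 1},
  {"wx": 0, "wy": 0, "wz": 0, "tx": -3.4, "ty": -1.0, "tz": -0.3, "grip": 1},
  {"wx": 0, "wy": 0, "wz": 0, "tx": -3.4, "ty": -1.0, "tz": -0.2, "grip": 1},
  {"wx": 0, "wy": 0, "wz": 0, "tx": 0, "ty": 0, "tz": 0, "grip": 1},
  {"wx": 0, "wy": 0, "wz": 0, "tx": 0, "ty": 0, "tz": 0, "grip": 1},
])

```text
time: 24.05
tcp_pos: [0.5111, -0.1084, 0.1309]
orientation: [-180.0, 0.0, -64.9]
force: [-0.6, -0.5, -0.3]
opening: 0.99
```

```bash
python3 look2.py w8 insert 0.014 insert stand; python3 - <<'E'
from h import *
get_image("side");print([(np.round(d["location"],4),d["score"]) for d in mark_of("insert","side")[:2]])
delta([.521,-.006,.13],down(-65))
E
```

```text
[ 0.5111 -0.1084  0.1309] [-1.7999e+02  1.0000e-02 -6.4890e+01]
[]
542.2046508789062 -231.2359619140625 (121.88915252685547, 98.03907012939453) 24.440542221069336 12734
[[243, 20], [244, 117], [369, 119], [370, 24]] [[0.6161, -0.2486], [0.5748, -0.1637], [0.4689, -0.2132], [0.5072, -0.2992]]
insert []
stand []
[(array([ 0.5372, -0.2347,  0.0067]), 0.61)]
t 24.4 tcp [ 0.5115 -0.1108  0.1305] rpy [-1.800e+02  2.000e-02 -6.517e+01] F [ 1.7 -1.2 -0.6] op 0.997
turn [-0.    0.02 -0.17] rows 0.024577296929975827 shift after turn [-9.1  -5.29  0.05] rows 2.6306384577683093
shift in present axes [-9.11 -5.26  0.05]
```

>>> apply_moves([
  {"wx": 0, "wy": 0, "wz": 0, "tx": -3.4, "ty": -1.1, "tz": 0, "grip": 1},
  {"wx": 0, "wy": 0, "wz": 0, "tx": -3.4, "ty": -1.1, "tz": 0, "grip": 1},
  {"wx": 0, "wy": 0, "wz": 0, "tx": -3.4, "ty": -1.1, "tz": 0, "grip": 1},
  {"wx": 0, "wy": 0, "wz": 0, "tx": -3.4, "ty": -1.0, "tz": 0, "grip": 1},
  {"wx": 0, "wy": 0, "wz": 0, "tx": -3.4, "ty": -1.0, "tz": 0, "grip": 1},
  {"wx": 0, "wy": 0, "wz": 0, "tx": 0, "ty": 0, "tz": 0, "grip": 1},
  {"wx": 0, "wy": 0, "wz": 0, "tx": 0, "ty": 0, "tz": 0, "grip": 1},
])

```text
time: 24.98
tcp_pos: [0.4881, 0.0678, 0.1309]
orientation: [-180.0, -0.0, -64.9]
force: [-0.6, -1.2, 0.5]
opening: 1.0
```

```bash
python3 look2.py w9 collar 0.009 collar; python3 - <<'E'
from h import *
s,p,Rt=pose();m=silhouettes("collar","wrist")[0]["pixels"].astype(np.uint8);c=max(cv2.findContours(m,0,2)[0],key=cv2.contourArea)
for z in (.0,.018):
  w=onplane("wrist",c[:,0],z,p,Rt)[:,:2]*1000;print(z,cv2.minEnclosingCircle(w.astype(np.float32)))
delta([.521,-.006,.03],down(-65))
E
```

```text
[0.4881 0.0678 0.1309] [-179.96   -0.    -64.93]
[(array([ 0.5184, -0.006 , -0.0006]), 0.69), (array([ 0.7786, -0.0014,  0.0011]), 0.51)]
521.739501953125 -6.451175689697266 (43.48875045776367, 44.3378791809082) 43.492454528808594 1183
[[275, 90], [262, 100], [259, 116], [267, 130], [288, 135], [302, 127], [306, 110], [298, 94]] [[0.5368, -0.0227], [0.5438, -0.009], [0.5399, 0.0059], [0.5276, 0.0148], [0.5077, 0.0108], [0.4991, -0.0017], [0.5026, -0.0179], [0.5158, -0.0284]]
collar [(array([ 0.5184, -0.006 , -0.0006]), 0.69), (array([ 0.7786, -0.0014,  0.0011]), 0.51)]
0.0 ((521.1287231445312, -9.532861709594727), 23.42346954345703)
0.018 ((520.8614501953125, -8.767122268676758), 22.09033966064453)
t 25.23 tcp [0.4882 0.0654 0.1308] rpy [-179.97   -0.    -65.2 ] F [ 0.  -0.5 -0.6] op 1.005
turn [-0.03 -0.   -0.2 ] rows 0.02914039663535394 shift after turn [ 7.86  0.05 10.08] rows 3.193964271925647
shift in present axes [ 7.86  0.02 10.08]
```

```bash
python3 - <<'E'
from h import *
for i in range(2):
  s,p,Rt=pose();get_image("wrist");m=silhouettes("collar","wrist")[0]["pixels"].astype(np.uint8);c=max(cv2.findContours(m,0,2)[0],key=cv2.contourArea)
  w=onplane("wrist",c[:,0],.018,p,Rt)[:,:2]*1000;o=cv2.minEnclosingCircle(w.astype(np.float32));print(p.round(4),o)
  q=np.array([o[0][0]/1e3,o[0][1]/1e3,.02]);print("tool rel",(Rt.inv().apply(q-p)*100).round(2))
E
```

```text
[0.4882 0.0654 0.1308] ((520.7112426757812, -6.43695592880249), 22.04738998413086)
tool rel [ 7.88  0.07 11.08]
[0.4882 0.0656 0.1308] ((521.529052734375, -5.898268222808838), 22.507627487182617)
tool rel [ 7.89 -0.02 11.08]
```

>>> apply_moves([
  {"wx": 0, "wy": 0, "wz": 0, "tx": 3.94, "ty": 0.03, "tz": 0, "grip": 0.9},
  {"wx": 0, "wy": 0, "wz": 0, "tx": 3.94, "ty": 0, "tz": 0, "grip": 0.9},
  {"wx": 0, "wy": 0, "wz": 0, "tx": 0, "ty": 0, "tz": 3, "grip": 0.8},
  {"wx": 0, "wy": 0, "wz": 0, "tx": 0, "ty": 0, "tz": 3.5, "grip": 0.75},
  {"wx": 0, "wy": 0, "wz": 0, "tx": 0, "ty": 0, "tz": 3, "grip": 0.75},
  {"wx": 0, "wy": 0, "wz": 0, "tx": 0, "ty": 0, "tz": 2, "grip": 0.75},
  {"wx": 0, "wy": 0, "wz": 0, "tx": 0, "ty": 0, "tz": 1, "grip": 0.75},
  {"wx": 0, "wy": 0, "wz": 0, "tx": 0, "ty": 0, "tz": 0.5, "grip": 0.75},
  {"wx": 0, "wy": 0, "wz": 0, "tx": 0, "ty": 0, "tz": 0, "grip": 0.75},
], grip_force=15)

```text
time: 26.18
tcp_pos: [0.5211, -0.0051, 0.0004]
orientation: [180.0, 0.0, -65.1]
force: [0.1, 1.0, 0.2]
opening: 0.751
```

```bash
python3 st.py
```

```text
t 26.18 l 0.4701 n -0.2249 z 0.0004 Fl 0.5 Fn 0.9 Fz 0.2 M [ 0.09  0.13 -0.  ] op 0.751
tilt -0.01 axis yaw 24.92 roll -0.00
edge l 0.4051 (true -65 => .326; lip .336) z -0.0055
```

>>> apply_moves([
  {"wx": 0, "wy": 0, "wz": 0, "tx": 0, "ty": 0, "tz": 0.4, "grip": 0.7},
  {"wx": 0, "wy": 0, "wz": 0, "tx": 0, "ty": 0, "tz": 0.4, "grip": 0.7},
  {"wx": 0, "wy": 0, "wz": 0, "tx": 0, "ty": 0, "tz": 0.4, "grip": 0.7},
  {"wx": 0, "wy": 0, "wz": 0, "tx": 0, "ty": 0, "tz": 0, "grip": 0.7},
  {"wx": 0, "wy": 0, "wz": 0, "tx": 0, "ty": 0, "tz": 0, "grip": 0.7},
])

```text
time: 26.6
tcp_pos: [0.5213, -0.0049, -0.0109]
orientation: [-179.9, -0.0, -65.1]
force: [0.4, -0.2, 0.4]
opening: 0.698
```

>>> apply_moves([
  {"wx": 0, "wy": 0, "wz": 0, "tx": 0, "ty": 0, "tz": 0.2, "grip": 0.7},
  {"wx": 0, "wy": 0, "wz": 0, "tx": 0, "ty": 0, "tz": 0.2, "grip": 0.7},
  {"wx": 0, "wy": 0, "wz": 0, "tx": 0, "ty": 0, "tz": 0, "grip": 0.7},
  {"wx": 0, "wy": 0, "wz": 0, "tx": 0, "ty": 0, "tz": 0, "grip": 0.7},
])

```text
time: 26.93
tcp_pos: [0.5211, -0.005, -0.0152]
orientation: [-180.0, 0.0, -65.1]
force: [0.7, 0.1, -0.9]
opening: 0.704
```

```bash
python3 st.py
```

```text
t 26.93 l 0.4702 n -0.2247 z -0.0152 Fl 0.7 Fn -0.2 Fz -0.9 M [ 0.03  0.13 -0.02] op 0.704
tilt 0.04 axis yaw 24.92 roll -0.00
edge l 0.4052 (true -65 => .326; lip .336) z -0.0212
```

>>> apply_moves([
  {"wx": 0, "wy": 0, "wz": 0, "tx": 0, "ty": 0, "tz": 0.15, "grip": 0.65},
  {"wx": 0, "wy": 0, "wz": 0, "tx": 0, "ty": 0, "tz": 0.15, "grip": 0.65},
  {"wx": 0, "wy": 0, "wz": 0, "tx": 0, "ty": 0, "tz": 0, "grip": 0.4},
  {"wx": 0, "wy": 0, "wz": 0, "tx": 0, "ty": 0, "tz": 0, "grip": 0.3},
  {"wx": 0, "wy": 0, "wz": 0, "tx": 0, "ty": 0, "tz": 0, "grip": 0.2},
  {"wx": 0, "wy": 0, "wz": 0, "tx": 0, "ty": 0, "tz": 0, "grip": 0.2},
  {"wx": 0, "wy": 0, "wz": 0, "tx": 0, "ty": 0, "tz": 0, "grip": 0.2},
  {"wx": 0, "wy": 0, "wz": 0, "tx": 0, "ty": 0, "tz": 0, "grip": 0.2},
], grip_force=15)

```text
time: 27.6
tcp_pos: [0.5212, -0.0049, -0.0181]
orientation: [-179.9, 0.0, -65.1]
force: [0.1, 0.3, -1.1]
opening: 0.491
```

```bash
python3 st.py
```

```text
t 27.6 l 0.4702 n -0.2247 z -0.0181 Fl 0.3 Fn 0.2 Fz -1.1 M [0.05 0.1  0.02] op 0.491
tilt 0.05 axis yaw 24.92 roll -0.00
edge l 0.4053 (true -65 => .326; lip .336) z -0.0241
```

>>> apply_moves([
  {"wx": 0, "wy": 0, "wz": 0, "tx": 0, "ty": 0, "tz": -0.5, "grip": 0.2},
  {"wx": 0, "wy": 0, "wz": 0, "tx": 0, "ty": 0, "tz": -1.5, "grip": 0.2},
  {"wx": 0, "wy": 0, "wz": 0, "tx": 0, "ty": 0, "tz": -3, "grip": 0.2},
  {"wx": 0, "wy": 0, "wz": 0, "tx": 0, "ty": 0, "tz": -3, "grip": 0.2},
  {"wx": 0, "wy": 0, "wz": 0, "tx": 0, "ty": 0, "tz": -2, "grip": 0.2},
  {"wx": 0, "wy": 0, "wz": 0, "tx": 0, "ty": 0, "tz": 0, "grip": 0.2},
  {"wx": 0, "wy": 0, "wz": 0, "tx": 0, "ty": 0, "tz": 0, "grip": 0.2},
])

```text
time: 28.18
tcp_pos: [0.5218, -0.0047, 0.0834]
orientation: [-179.8, -0.0, -65.1]
force: [-0.5, -0.4, -1.2]
opening: 0.487
```

```bash
python3 st.py; python3 - <<'E'
from h import *
s,p,Rt=pose();get_image("wrist");get_image("side")
for c in("wrist","side"):
  for d in mark_of("collar",c)[:1]: print(c,np.round(d["location"],4),"tool rel cm",(Rt.inv().apply(np.array(d["location"])-p)*100).round(2),d["score"])
m=silhouettes("collar","wrist")
if m:
  v,u=np.nonzero(m[0]["pixels"]);print(len(u),u.min(),u.max(),v.min(),v.max())
# expected topmost row of the ring (front top edge) for offset 0: tool (0.022,0,ztop)
k=calibration("wrist");T=np.linalg.inv(k["tool_from_camera"]);M=k["mtx"]
for q in [(.022,0,-.018),(.022,0,0),(.022,0,-.036),(.022,0,-.0)]:
    c=T[:3,:3]@np.array(q)+T[:3,3];th=np.arctan2(np.hypot(c[0],c[1]),c[2]);w=c[:2]/np.hypot(*c[:2])*th
    print(q,(w*M[0,0]+[M[0,2],M[1,2]]).round(1))
delta([.5373,-.2334,.08],down(-65))
E
```

```text
t 28.18 l 0.4709 n -0.2248 z 0.0834 Fl -0.6 Fn -0.2 Fz -1.2 M [-0.01  0.19  0.03] op 0.487
tilt 0.25 axis yaw 24.91 roll 0.02
edge l 0.4059 (true -65 => .326; lip .336) z 0.0771
wrist [ 0.5182 -0.0072  0.1009] tool rel cm [ 0.08  0.42 -1.75] 0.8
side [ 0.5219 -0.0088  0.0999] tool rel cm [ 0.38  0.15 -1.65] 0.49
2522 240 323 213 298
(0.022, 0, -0.018) [281.  213.3]
(0.022, 0, 0) [281.  205.3]
(0.022, 0, -0.036) [280.9 223.2]
(0.022, 0, -0.0) [281.  205.3]
t 28.43 tcp [ 0.5202 -0.0052  0.0807] rpy [ 1.7989e+02  3.0000e-02 -6.5090e+01] F [ 1.3 -0.6  0.2] op 0.485
turn [ 0.11  0.03 -0.09] rows 0.015063988000429438 shift after turn [21.4   8.09  0.07] rows 5.721091817444768
shift in present axes [21.42  8.06  0.07]
```

>>> apply_moves([
  {"wx": 0, "wy": 0, "wz": 0, "tx": 2.4, "ty": 0.87, "tz": 0, "grip": 0.2},
  {"wx": 0, "wy": 0, "wz": 0, "tx": 3.5, "ty": 1.32, "tz": 0, "grip": 0.2},
  {"wx": 0, "wy": 0, "wz": 0, "tx": 3.5, "ty": 1.32, "tz": 0, "grip": 0.2},
  {"wx": 0, "wy": 0, "wz": 0, "tx": 3.5, "ty": 1.32, "tz": 0, "grip": 0.2},
  {"wx": 0, "wy": 0, "wz": 0, "tx": 3.5, "ty": 1.32, "tz": 0, "grip": 0.2},
  {"wx": 0, "wy": 0, "wz": 0, "tx": 3.5, "ty": 1.32, "tz": 0, "grip": 0.2},
  {"wx": 0, "wy": 0, "wz": 0, "tx": 1.5, "ty": 0.6, "tz": 0, "grip": 0.2},
  {"wx": 0, "wy": 0, "wz": 0, "tx": 0, "ty": 0, "tz": 0, "grip": 0.2},
  {"wx": 0, "wy": 0, "wz": 0, "tx": 0, "ty": 0, "tz": 0, "grip": 0.2},
  {"wx": 0, "wy": 0, "wz": 0, "tx": 0, "ty": 0, "tz": 0, "grip": 0.2},
])

```text
time: 29.27
tcp_pos: [0.5375, -0.2324, 0.081]
orientation: [180.0, 0.1, -65.1]
force: [0.7, -0.0, 0.2]
opening: 0.492
```

```bash
python3 st.py; python3 - <<'E'
from h import *
get_image("side");get_image("wrist")
for c,l in(("side","insert"),("side","collar"),("wrist","insert"),("wrist","collar")):
  print(c,l,[np.round(d["location"],4) for d in mark_of(l,c)[:1]])
delta([.5373,-.2334,.08],down(-65))
E
```

```text
t 29.27 l 0.3889 n -0.4378 z 0.0810 Fl 0.6 Fn -0.3 Fz 0.2 M [0.08 0.15 0.08] op 0.492
tilt -0.04 axis yaw 24.93 roll -0.07
edge l 0.3239 (true -65 => .326; lip .336) z 0.0750
side insert [array([ 0.5373, -0.232 ,  0.0087])]
side collar [array([ 0.5373, -0.2348,  0.0961])]
wrist insert [array([ 0.5386, -0.2304,  0.0096])]
wrist collar [array([ 0.5371, -0.2308,  0.0977])]
t 29.57 tcp [ 0.5383 -0.2322  0.082 ] rpy [-1.7994e+02 -1.0000e-02 -6.5000e+01] F [-0.9  0.3  0.1] op 0.489
turn [-0.06 -0.01  0.  ] rows 0.008702325430948721 shift after turn [0.07 0.14 0.2 ] rows 0.06377153207638499
shift in present axes [0.07 0.14 0.2 ]
```

>>> apply_moves([
  {"wx": 0, "wy": 0, "wz": 0, "tx": 0.05, "ty": 0.1, "tz": 1, "grip": 0.2},
  {"wx": 0, "wy": 0, "wz": 0, "tx": 0, "ty": 0, "tz": 1, "grip": 0.2},
  {"wx": 0, "wy": 0, "wz": 0, "tx": 0, "ty": 0, "tz": 1, "grip": 0.2},
  {"wx": 0, "wy": 0, "wz": 0, "tx": 0, "ty": 0, "tz": 0.5, "grip": 0.2},
  {"wx": 0, "wy": 0, "wz": 0, "tx": 0, "ty": 0, "tz": 0, "grip": 0.2},
  {"wx": 0, "wy": 0, "wz": 0, "tx": 0, "ty": 0, "tz": 0, "grip": 0.2},
])

```text
time: 30.07
tcp_pos: [0.5371, -0.234, 0.046]
orientation: [180.0, 0.0, -65.1]
force: [0.4, 0.1, 0.5]
opening: 0.488
```

>>> apply_moves([
  {"wx": 0, "wy": 0, "wz": 0, "tx": 0, "ty": 0, "tz": 0.4, "grip": 0.2},
  {"wx": 0, "wy": 0, "wz": 0, "tx": 0, "ty": 0, "tz": 0.4, "grip": 0.2},
  {"wx": 0, "wy": 0, "wz": 0, "tx": 0, "ty": 0, "tz": 0, "grip": 0.2},
  {"wx": 0, "wy": 0, "wz": 0, "tx": 0, "ty": 0, "tz": 0, "grip": 0.2},
])

```text
time: 30.4
tcp_pos: [0.5373, -0.2339, 0.0387]
orientation: [-180.0, 0.0, -65.1]
force: [-1.1, 0.5, -0.1]
opening: 0.492
```

```bash
python3 st.py
```

```text
t 30.4 l 0.3881 n -0.4391 z 0.0387 Fl -0.8 Fn 0.9 Fz -0.1 M [0.07 0.11 0.07] op 0.492
tilt 0.03 axis yaw 24.92 roll -0.01
edge l 0.3231 (true -65 => .326; lip .336) z 0.0326
```

>>> apply_moves([
  {"wx": 0, "wy": 0, "wz": 0, "tx": 0, "ty": 0, "tz": 0.5, "grip": 0.2},
  {"wx": 0, "wy": 0, "wz": 0, "tx": 0, "ty": 0, "tz": 0.5, "grip": 0.2},
  {"wx": 0, "wy": 0, "wz": 0, "tx": 0, "ty": 0, "tz": 0.5, "grip": 0.2},
  {"wx": 0, "wy": 0, "wz": 0, "tx": 0, "ty": 0, "tz": 0.5, "grip": 0.2},
  {"wx": 0, "wy": 0, "wz": 0, "tx": 0, "ty": 0, "tz": 0, "grip": 0.2},
  {"wx": 0, "wy": 0, "wz": 0, "tx": 0, "ty": 0, "tz": 0, "grip": 0.2},
])

```text
time: 30.9
tcp_pos: [0.5371, -0.2339, 0.0183]
orientation: [180.0, 0.0, -65.1]
force: [1.1, 0.3, -0.5]
opening: 0.488
```

>>> apply_moves([
  {"wx": 0, "wy": 0, "wz": 0, "tx": 0, "ty": 0, "tz": 0.4, "grip": 0.2},
  {"wx": 0, "wy": 0, "wz": 0, "tx": 0, "ty": 0, "tz": 0.4, "grip": 0.2},
  {"wx": 0, "wy": 0, "wz": 0, "tx": 0, "ty": 0, "tz": 0.4, "grip": 0.2},
  {"wx": 0, "wy": 0, "wz": 0, "tx": 0, "ty": 0, "tz": 0.4, "grip": 0.2},
  {"wx": 0, "wy": 0, "wz": 0, "tx": 0, "ty": 0, "tz": 0, "grip": 0.2},
  {"wx": 0, "wy": 0, "wz": 0, "tx": 0, "ty": 0, "tz": 0, "grip": 0.2},
])

```text
time: 31.4
tcp_pos: [0.5372, -0.2339, 0.0024]
orientation: [-180.0, 0.0, -65.1]
force: [0.7, 1.0, -1.0]
opening: 0.487
```

```bash
python3 st.py
```

```text
t 31.4 l 0.3880 n -0.4390 z 0.0024 Fl 1.1 Fn 0.6 Fz -1.0 M [-0.01  0.08 -0.02] op 0.487
tilt 0.01 axis yaw 24.92 roll -0.02
edge l 0.3230 (true -65 => .326; lip .336) z -0.0036
```

No contact yet; about 6 mm to go, feeling for the plate.

>>> apply_moves([
  {"wx": 0, "wy": 0, "wz": 0, "tx": 0, "ty": 0, "tz": 0.25, "grip": 0.2},
  {"wx": 0, "wy": 0, "wz": 0, "tx": 0, "ty": 0, "tz": 0.25, "grip": 0.2},
  {"wx": 0, "wy": 0, "wz": 0, "tx": 0, "ty": 0, "tz": 0.15, "grip": 0.2},
  {"wx": 0, "wy": 0, "wz": 0, "tx": 0, "ty": 0, "tz": 0, "grip": 0.2},
  {"wx": 0, "wy": 0, "wz": 0, "tx": 0, "ty": 0, "tz": 0, "grip": 0.2},
])

```text
time: 31.82
tcp_pos: [0.5374, -0.2339, -0.0037]
orientation: [-180.0, 0.0, -65.1]
force: [0.1, -0.2, -0.5]
opening: 0.491
```

```bash
python3 st.py
```

```text
t 31.82 l 0.3882 n -0.4391 z -0.0037 Fl 0.0 Fn -0.2 Fz -0.5 M [0.03 0.15 0.03] op 0.491
tilt 0.04 axis yaw 24.92 roll -0.00
edge l 0.3232 (true -65 => .326; lip .336) z -0.0098
```

>>> apply_moves([
  {"wx": 0, "wy": 0, "wz": 0, "tx": 0, "ty": 0, "tz": 0.1, "grip": 0.2},
  {"wx": 0, "wy": 0, "wz": 0, "tx": 0, "ty": 0, "tz": 0.1, "grip": 0.2},
  {"wx": 0, "wy": 0, "wz": 0, "tx": 0, "ty": 0, "tz": 0, "grip": 0.2},
  {"wx": 0, "wy": 0, "wz": 0, "tx": 0, "ty": 0, "tz": 0, "grip": 0.2},
])

```text
time: 32.15
tcp_pos: [0.5377, -0.234, -0.0042]
orientation: [-179.9, -0.0, -65.1]
force: [-1.7, 1.3, 7.9]
opening: 0.487
```

```bash
python3 st.py
```

```text
t 32.15 l 0.3884 n -0.4393 z -0.0042 Fl -1.0 Fn 1.9 Fz 7.9 M [ 0.43  0.82 -0.07] op 0.487
tilt 0.07 axis yaw 24.95 roll 0.04
edge l 0.3234 (true -65 => .326; lip .336) z -0.0103
```

>>> apply_moves([
  {"wx": 0, "wy": 0, "wz": 0, "tx": 0, "ty": 0, "tz": -0.15, "grip": 0.2},
  {"wx": 0, "wy": 0, "wz": 0, "tx": 0, "ty": 0, "tz": 0, "grip": 0.55},
  {"wx": 0, "wy": 0, "wz": 0, "tx": 0, "ty": 0, "tz": 0, "grip": 0.65},
  {"wx": 0, "wy": 0, "wz": 0, "tx": 0, "ty": 0, "tz": 0, "grip": 0.7},
  {"wx": 0, "wy": 0, "wz": 0, "tx": 0, "ty": 0, "tz": 0, "grip": 0.7},
  {"wx": 0, "wy": 0, "wz": 0, "tx": 0, "ty": 0, "tz": 0, "grip": 0.7},
  {"wx": 0, "wy": 0, "wz": 0, "tx": 0, "ty": 0, "tz": -1, "grip": 0.7},
  {"wx": 0, "wy": 0, "wz": 0, "tx": 0, "ty": 0, "tz": -2, "grip": 0.7},
  {"wx": 0, "wy": 0, "wz": 0, "tx": 0, "ty": 0, "tz": -3, "grip": 0.7},
  {"wx": 0, "wy": 0, "wz": 0, "tx": 0, "ty": 0, "tz": -3, "grip": 0.7},
])

```text
time: 32.98
tcp_pos: [0.5367, -0.2339, 0.0868]
orientation: [180.0, 0.1, -65.1]
force: [1.1, 0.0, -0.1]
opening: 0.696
```

>>> apply_moves([
  {"wx": 0, "wy": 0, "wz": 0, "tx": 0, "ty": 0, "tz": -3, "grip": 0.7},
  {"wx": 0, "wy": 0, "wz": 0, "tx": -3, "ty": 0, "tz": -1, "grip": 0.7},
  {"wx": 0, "wy": 0, "wz": 0, "tx": -3.5, "ty": 0, "tz": 0, "grip": 0.7},
  {"wx": 0, "wy": 0, "wz": 0, "tx": -3.5, "ty": 0, "tz": 0, "grip": 0.7},
  {"wx": 0, "wy": 0, "wz": 0, "tx": 0, "ty": 0, "tz": 0, "grip": 0.7},
  {"wx": 0, "wy": 0, "wz": 0, "tx": 0, "ty": 0, "tz": 0, "grip": 0.7},
  {"wx": 0, "wy": 0, "wz": 0, "tx": 0, "ty": 0, "tz": 0, "grip": 0.7},
])

```text
time: 33.57
tcp_pos: [0.4958, -0.1432, 0.1267]
orientation: [-179.9, -0.1, -65.0]
force: [0.9, -0.3, 0.5]
opening: 0.703
```

```bash
python3 st.py; python3 - <<'E'
from h import *
s=get_image("side");w=get_image("wrist")
for c,l in(("side","insert"),("side","collar"),("wrist","insert"),("wrist","collar")):
  print(c,l,[(np.round(d["location"],4),round(d["score"],2)) for d in mark_of(l,c)[:1]])
cv2.imwrite("pics/fin.png",np.hstack([cv2.resize(w[0:160,200:410],(420,320),interpolation=cv2.INTER_CUBIC),cv2.resize(s[160:220,275:346],(378,320),interpolation=cv2.INTER_CUBIC)]))
E
```

```text
t 33.57 l 0.3888 n -0.3394 z 0.1267 Fl 0.7 Fn -0.7 Fz 0.5 M [-0.03  0.08 -0.01] op 0.703
tilt 0.13 axis yaw 24.97 roll 0.06
edge l 0.3238 (true -65 => .326; lip .336) z 0.1206
side insert [(array([ 0.5378, -0.2335,  0.009 ]), 0.58)]
side collar [(array([ 7.75e-01, -7.00e-04,  1.00e-04]), 0.63)]
wrist insert [(array([ 0.538 , -0.233 ,  0.0118]), 0.73)]
wrist collar [(array([ 0.5364, -0.2339,  0.0146]), 0.86)]
```

View pics/fin.png

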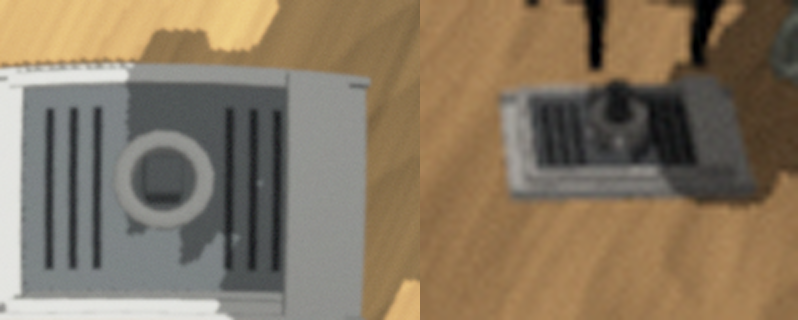

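The picture shows the insert square in the pocket, with its edge under the lip. The collar is flat round the peg (crop about 163,178) and the fingers are clear of everything.

```bash
python3 -c "
from workcell import *
print(job_done())"
```

```text
the job is handed in; nothing more can be done
None
```

The stand is back together and I handed the job in with the arm's clock at about 34 s. No verdict is reported.

**Insert:** I gripped it by the peg, tilted it 8.6° and hooked it under the lip. I pushed it in until the bar's stop showed at about 13 N along the stand. I then laid it flat, let the bar bring it back toward the low wall and released it.

**Collar:** I lowered it over the peg until I felt the plate, with about 8 N on the wrist. I then eased off, released it and backed away.

**Last checks:**
- **Insert position:** the networks put it at (0.538, -0.233) and 9–12 mm up, where 8 mm is expected. The spread is within their 4 mm error.
- **Insert angle:** just after release, before the collar went on, it was within about 1° of the stand's direction and its visible area was the expected size.
- **Collar:** the wrist camera put it about 2 mm from the peg's axis, at z = 14.6 mm against 14 mm expected.
- **Picture:** it showed both seated and the gripper clear.

**Disagreements and misses:**
- **Fingertips:** they sit about 28 mm behind the TCP, not 14 mm ahead as stated. The first grasps closed above the peg, and I corrected this by feel.
- **Collar from the side:** in the last look, the side camera's collar result was a false hit at the brush, so I ignored it.
- **Bystanders:** I did not measure them again at the end. I felt no unexpected contact and saw no sign that any had moved.

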